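# Unbolt the ear-defender rail with the pull hook, hang up the ear defenders, bolt it again

### The job

Tidy the ear defenders away on the bench: use the pull hook to draw the rack's sliding bolt fully open by its far eye, hang every ear defender that is standing on the mat over the rail (one cup on each side, so that it hangs freely by its crown), then use the hook to push the bolt fully home again, so that its keeper bar locks them on, and lay the pull hook back in its rest. Move the bolt only with the hook, never with the robot itself, and leave the float, the tub and the tiles where they are.

Things in the scene. Friction and masses are not known exactly. Their poses are not given: they have to be found in the camera images.
- rack: Steel hanging rack, fixed. Origin on the bench under the middle of the rail; x roughly away from the robot, y along the rail, z up. Rail: flat bar 16 mm thick, 24 mm high, along y at x = 0, top 150 mm above the bench, between 16 mm posts at y = +-165 mm (also at x = 100 mm) with guides up to 213 mm high. Base plate 4 mm high.
- bolt (a joint): Travel of the sliding bolt in m: 0 = fully home (locked), 0.11 = fully drawn, towards the robot (rack -x). Stays where left; friction about 3 N, a stop at each end. Its far eye moves with it: a level loop of 10 mm rod, window 48 mm (x) by 70 mm (y), open above and below, centred 295 mm behind the keeper bar at the same height. Drop the hook's leg in; pull its near side, push its far side.
- keeper_bar (a point): Middle of the keeper bar, the front of the sliding bolt: a level rectangular frame of 10 to 12 mm rod, axes 200 mm above the bench; axes as the rack's. At joint 0 the keeper bar (along y, at rack x = 0) lies straight over the rail and blocks it; rear bar 220 mm behind it, side bars at y = +-165 mm. Fully drawn, keeper and rear bar lie 110 mm before and behind the rail, leaving an opening.
- pull_hook: Loose pull hook, 0.25 kg: 12 mm square bar, x -170 to +290 mm, rubber handle sleeve 120 long, 20 wide (y), 24 high (z) centred on the origin, where it about balances; pommel of that section at x -170 to -120. At x = +290 a leg of 10 mm rod hangs down to z = -70, with a lip at its foot (to z -78) pointing back to x = +271. x points along the bar to the hook, z up with the leg down.
- rod_rest: Wooden rest for the pull hook, fixed. Origin under its middle, x along the stowed hook, z up. Two forks at x = +-90 mm (12 mm thick), V mouths about 50 mm wide at the top (121 mm high), 22 mm at the floor, 94 mm above the bench. Stowed, the hook's origin lies 100 mm above the rest's origin, its x along the rest's x, leg down.
- float: Grouting float, 220 x 90 mm, 66 mm high, origin under its middle. Leave it alone.
- tub: White plastic tub, 80 mm across, 70 mm high, origin under its middle. Leave it alone.
- tile_stack: Stack of four tiles, bonded, 80 x 80 x 32 mm, origin under its middle. Leave it alone.
- earmuff1: Ear defender, one of up to three alike (None if absent), standing on its two cups, arch up; origin at the foot centre, z up. 156 mm across the cups (x), 56 deep (y), 127 high. Cups: |x| 48 to 78, 62 high. Atop the arch a rubber crown pad 40 (x) x 24 (y) x 22 mm high (z 105 to 127), gripped across y; its underside, between two 25 mm lips (trough 24 wide, flaring to 34), sits on the rail. Either way round is the same. 0.15 to 0.30 kg.
- earmuff1_crown (a point): Centre of the underside of that ear defender's crown pad, 105 mm above its feet; on the rail it lies 150 mm above the bench.
- earmuff2: Ear defender, one of up to three alike (None if absent), standing on its two cups, arch up; origin at the foot centre, z up. 156 mm across the cups (x), 56 deep (y), 127 high. Cups: |x| 48 to 78, 62 high. Atop the arch a rubber crown pad 40 (x) x 24 (y) x 22 mm high (z 105 to 127), gripped across y; its underside, between two 25 mm lips (trough 24 wide, flaring to 34), sits on the rail. Either way round is the same. 0.15 to 0.30 kg.
- earmuff2_crown (a point): Centre of the underside of that ear defender's crown pad, 105 mm above its feet; on the rail it lies 150 mm above the bench.
- earmuff3: Ear defender, one of up to three alike (None if absent), standing on its two cups, arch up; origin at the foot centre, z up. 156 mm across the cups (x), 56 deep (y), 127 high. Cups: |x| 48 to 78, 62 high. Atop the arch a rubber crown pad 40 (x) x 24 (y) x 22 mm high (z 105 to 127), gripped across y; its underside, between two 25 mm lips (trough 24 wide, flaring to 34), sits on the rail. Either way round is the same. 0.15 to 0.30 kg.
- earmuff3_crown (a point): Centre of the underside of that ear defender's crown pad, 105 mm above its feet; on the rail it lies 150 mm above the bench.

How it is judged:
By the outcome, as a careful person would: the job done as asked, in the order asked, and still so for the second after the job is handed in, with the robot touching nothing.
Of earmuff1, earmuff2, earmuff3 only 2 to 3 are there at a start; the rules pass over those that are not, and their reading is None.
At some moment in a run one of earmuff1, earmuff2, earmuff3 may be knocked a few centimetres aside while the robot is not near it.
It also fails if it takes over 210 s, if anything falls off the work surface, if the arm or the gripper's body presses on something with over 40 N, if the wrist force passes 120 N, or if a joint passes its speed limit or range.

### The arm

A 6-joint arm with a two-finger parallel gripper is mounted at the origin on the work surface. World frame = base frame: x ahead of the robot, y to its left, z up, the work surface at z = 0. Lengths are in m, angles in rad, forces in N, time in s.
With the tool pointing down it reaches from about 0.2 to 0.875 m from the base axis. Payload 3.4 kg.
Tool frame: the origin (TCP) lies between the finger pads; the fingertips stand 19 mm ahead of it and the grasp point (between the pads) is the TCP; z points along the fingers, x is the direction in which the jaws open and shut, and the axes are right-handed (so a half turn about z gives the same grasp; the last joint's range is limited). The gripper opens to 94 mm and grips with 3 to 60 N. Pads are 16 mm wide; open, the fingers measure 119 mm over their backs; the gripper's body (75 mm by 177 mm) begins 78 mm behind the grasp point.
Start: joints at [-1.291, 0.276, 1.505, -0, 1.361, -0.121], TCP at [0.224, -0.529, 0.224] pointing down, gripper open.
Joint ranges: [-2.89, 2.89], [-0.75, 2.08], [0.22, 2.7], [-1.18, 4.32], [0.11, 2.71], [-2.7, 2.7]. Speed limits (rad/s): [2.57, 2.57, 3.14, 3.14, 3.14, 3.14].

### API

Orientations are given as a unit quaternion [w, x, y, z].
In Python, from station import read_state, capture, get_calibration, sign_off gives the robot as it stands.
- The arm moves only by the tool move_arm, never from a script. Its argument "steps" is a list of rows, each a list of 5 numbers: the shift along the tool's x, y, z in cm, then the turn about the tool's z in rad, then the opening, from 0 (shut) to 1 (fully open). In form: [[dx, dy, dz, spin, fingers], ...]. A call has 1 to 12 rows; each row shifts and turns the commanded pose from where the row before left it, along the tool's axes as they then stand; what a row does not reach is not made up. A row lasts 1/10 s, in which the tool goes at most 50 mm and 8.59 degrees, less where a joint would pass 70% of its speed; a pose out of reach is approached as far as the arm can. A call is refused whole if a number of a shift passes 5 or a number of a turn 0.15, either way. A call with a gripper value outside its range is refused whole. The fingers move at their own pace and stop on an object; the grip force is fixed at half the most. Time passes only in rows, so rows that do not move let the fingers close. It gives the time, the measured TCP pose, the force and the opening at its end, in the units of the state.
- read_state(): the state, without advancing time (a new reading comes with each control period).
- capture(name): name is "scene" or "top"; returns the picture (480x640x3 uint8, red, green, blue); there is no depth.
- get_calibration(name): a dict with "vertical_fov" (degrees; the focal length in pixels is half the picture's height over the tangent of half this angle, whatever the lens; pixels are square), "cx", "cy" (the principal point, pixels), "dist_coeffs" ([k1, k2, p1, p2, k3] as OpenCV has them; the pictures are not rectified), "rvec" (rotation vector, rad) and "tvec" (3), from world to camera coordinates, as OpenCV has them. Camera axes: x right, y down, z forward; pixel columns grow to the right and rows downward; lengths in m; the calibration is good to about 2 mm. A picture is of the moment at which its call begins. get_calibration takes no time and is no camera call.
- sign_off(): hands the job in, once; it reports no verdict.
The state is a dict: "time": time; "qpos": joint angles; "joint_vel": joint speeds; "joint_efforts": joint torques, N m; "ee_pos": TCP position; "tcp_rot": TCP orientation; "ft_force": force on the tool from outside, world axes, zero at the start; "wrist_torque": the same for the moment, N m; "opening": finger opening in m.
Only numpy, scipy, OpenCV 4.12 (cv2) and the standard library are available. Lean on these libraries where they do the work, as an engineer would, in place of code of your own. Each camera call takes 0.05 s, during which the arm holds its last target.

## Working session

There is one attempt and no reset: what is moved stays moved. The work goes in short steps, Python scripts to look and compute and a tool call to move; the robot and the scene stay as the last step left them, time stands still between calls to the robot, and variables do not carry over. Pictures are saved under pics/ and viewed, and the job is handed in when it is done.

Besides the shell and the picture viewer there is one more tool, called after "Call:" as name([rows], argument=value, ...), one row to a line, values as JSON. move_arm: Moves the arm, as the interface text tells. Its arguments: {"type":"object","properties":{"steps":{"type":"array"}},"required":["steps"]}

```bash
ls; mkdir -p pics
python3 - <<'E'
from station import *
import cv2
print(read_state())
for n in ("scene","top"):
    print(n,get_calibration(n))
    cv2.imwrite(f"pics/{n}0.png",capture(n)[:,:,::-1])
E
```

```text
pics
{'time': 0.0, 'qpos': array([-1.29094233e+00,  2.76595183e-01,  1.50608301e+00,  2.03484037e-05,
        1.36070765e+00, -1.21015331e-01]), 'joint_vel': array([-0.00071646, -0.0002793 , -0.00015448, -0.00200729, -0.0011279 ,
       -0.00027781]), 'joint_efforts': array([ 7.31019118e-04, -4.04590023e+01, -2.37231141e+01,  7.04669394e-02,
        3.45993473e-02, -1.46660291e-04]), 'ee_pos': array([ 0.22422571, -0.52891705,  0.22362459]), 'tcp_rot': array([-5.89265115e-04,  8.33730729e-01, -5.52170506e-01, -6.75836499e-04]), 'ft_force': array([-0.92454968, -0.1466088 , -0.95631995]), 'wrist_torque': array([-0.08520516, -0.02416089, -0.00276817]), 'opening': 0.09390685059248638}
scene {'vertical_fov': 45.900501307295286, 'cx': 323.17665918204733, 'cy': 243.51867177423955, 'dist_coeffs': array([-0.16672515,  0.        ,  0.        ,  0.        ,  0.        ]), 'rvec': array([ 1.88312107,  1.82075387, -0.62990015]), 'tvec': array([-0.13473576, -0.305592  ,  2.00554286])}
top {'vertical_fov': 43.448777639806764, 'cx': 314.9910153106356, 'cy': 232.07099216755032, 'dist_coeffs': array([0.06308198, 0.        , 0.        , 0.        , 0.        ]), 'rvec': array([ 2.15252653, -2.14599767,  0.14684461]), 'tvec': array([0.12481   , 0.51505243, 1.59206492])}
```

View pics/scene0.png

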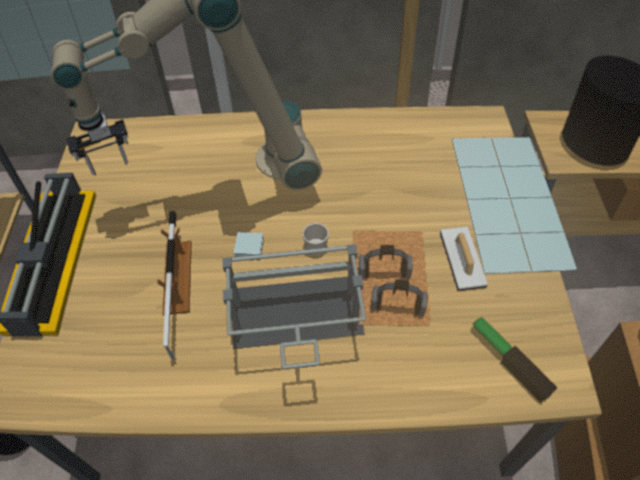

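View pics/top0.png

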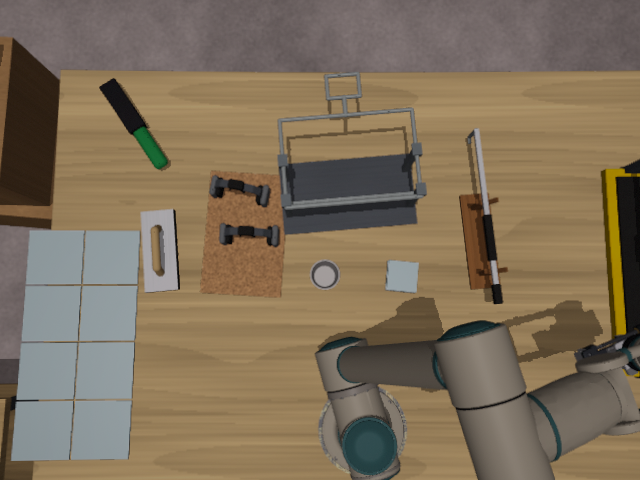

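The scene view shows the robot at the top, with the hook in its rest near (175,280), the rack near (295,290) and two ear defenders on the mat at (387,262) and (400,297). In the top view the eye is near (343,87), the hook's leg near (475,133) and its pommel near (497,295). Next I'll enlarge these for measuring.

```bash
cat > h.py <<'E'
import numpy as np, cv2
from station import *
from scipy.spatial.transform import Rotation as R
from scipy.optimize import least_squares
_c={}
def cal(n):
    if n not in _c:
        c=get_calibration(n); f=240/np.tan(np.radians(c['vertical_fov']/2))
        _c[n]=(np.array([[f,0,c['cx']],[0,f,c['cy']],[0,0,1.]]),np.array(c['dist_coeffs']),np.array(c['rvec']),np.array(c['tvec']))
    return _c[n]
def proj(n,P):
    K,d,r,t=cal(n); return cv2.projectPoints(np.array(P,float).reshape(-1,1,3),r,t,K,d)[0].reshape(-1,2)
def unproj(n,uv,z):
    K,d,r,t=cal(n); p=cv2.undistortPoints(np.array(uv,float).reshape(-1,1,2),K,d).reshape(-1,2)
    M=cv2.Rodrigues(r)[0]; C=-M.T@t; D=np.c_[p,np.ones(len(p))]@M
    return C+D*((z-C[2])/D[:,2])[:,None]
def T(pose,L):
    x,y,z,a=pose; L=np.array(L,float); c,s=np.cos(a),np.sin(a)
    return np.c_[x+c*L[:,0]-s*L[:,1],y+s*L[:,0]+c*L[:,1],z+L[:,2]]
def fit(obs,L,p0,z=0):
    """obs: list of (cam, idx, u,v)"""
    def res(p):
        P=T((p[0],p[1],z,p[2]),L); o=[]
        for cam,i,u,v in obs: o+=list(proj(cam,P[i])[0]-[u,v])
        return np.array(o)
    return least_squares(res,p0,loss='soft_l1',f_scale=2.)
def snap(tag):
    for n in ("scene","top"): cv2.imwrite(f"pics/{n}{tag}.png",capture(n)[:,:,::-1])
def crop(src,dst,x0,y0,x1,y1,k,lines=()):
    im=cv2.imread(f"pics/{src}.png")[y0:y1,x0:x1]; im=cv2.resize(im,None,fx=k,fy=k,interpolation=cv2.INTER_CUBIC)
    st=20
    for x in range(-(-x0//st)*st,x1,st):
        cv2.line(im,((x-x0)*k,0),((x-x0)*k,6),(0,0,255),1); cv2.putText(im,str(x),((x-x0)*k,16),0,.35,(0,0,255),1)
    for y in range(-(-y0//st)*st,y1,st):
        cv2.line(im,(0,(y-y0)*k),(6,(y-y0)*k),(0,0,255),1); cv2.putText(im,str(y),(8,(y-y0)*k+4),0,.35,(0,0,255),1)
    for pts in lines:
        for a in pts: cv2.circle(im,tuple(int(round(v)) for v in ((a[0]-x0+.5)*k,(a[1]-y0+.5)*k)),2,(0,255,0),-1)
    cv2.imwrite(f"pics/{dst}.png",im)
E
python3 - <<'E'
from h import *
crop("top0","t_rack",265,60,435,240,3) if 0 else crop("top0","t_rack",265,65,435,240,4) if 0 else crop("top0","t_rack",268,66,434,216,4)
crop("top0","t_muff",196,160,296,260,6)
crop("top0","t_hook",440,120,540,310,3)
crop("scene0","s_rack",215,240,375,380,4)
crop("scene0","s_muff",345,225,440,325,6)
crop("scene0","s_hook",140,200,220,365,3)
# rough
print(unproj("top",[[343,87],[350,200]],.2))
E
```

```text
[[0.85834587 0.05719264 0.2       ]
 [0.57123776 0.04078852 0.2       ]]
```

View pics/t_rack.png

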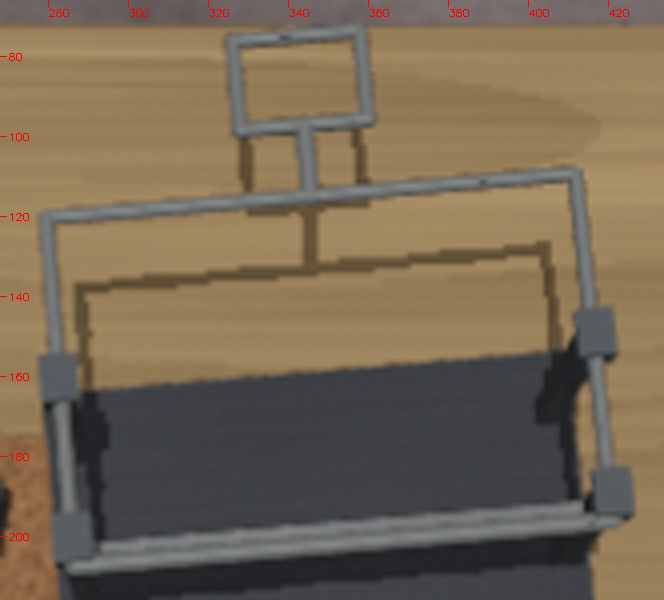

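View pics/t_muff.png

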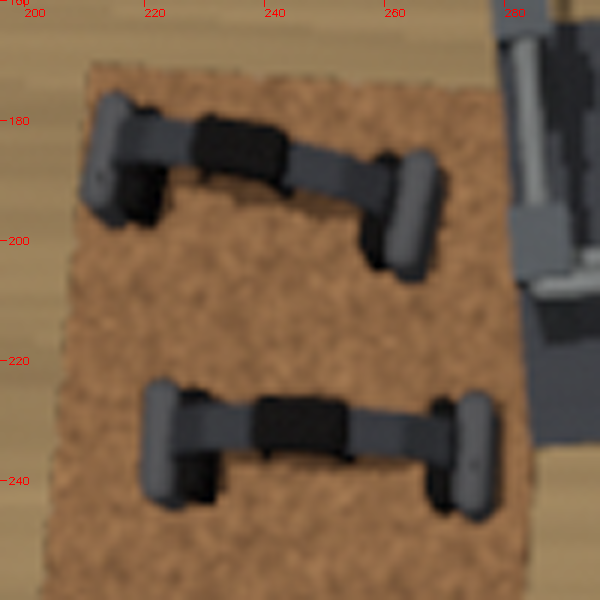

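View pics/t_hook.png

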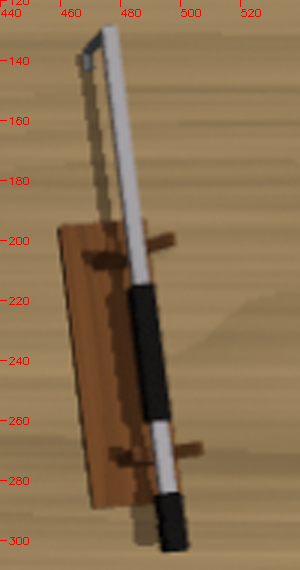

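View pics/s_rack.png

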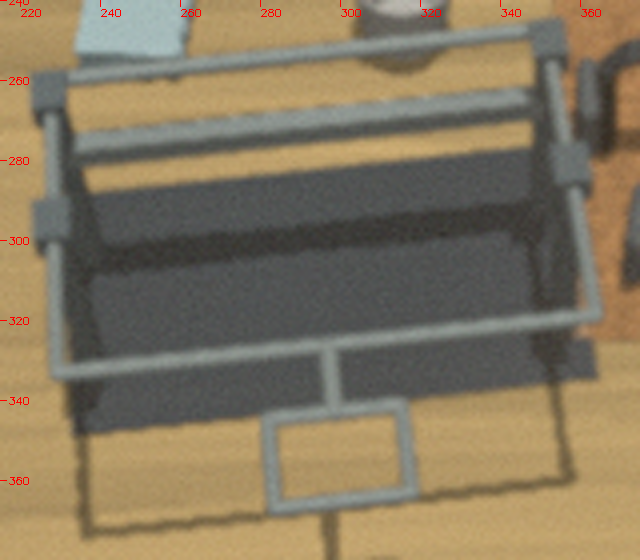

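View pics/s_muff.png

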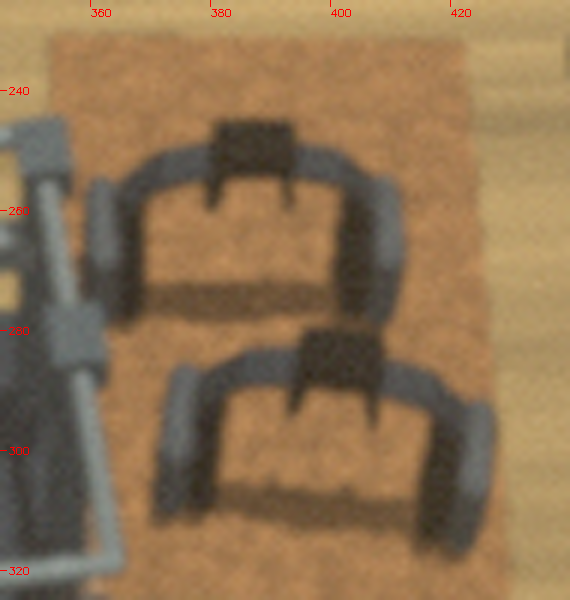

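View pics/s_hook.png

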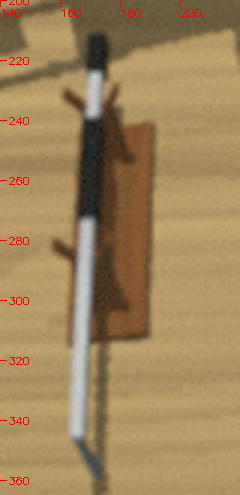

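```bash
cat > m0.py <<'E'
from h import *
LR=[[.22,.165,.2],[.22,-.165,.2],[.324,.04,.2],[.324,-.04,.2],[.266,-.04,.2],[.266,.04,.2],
    [0,.165,.213],[0,-.165,.213],[.1,.165,.213],[.1,-.165,.213]]
t=[(279.7,120.5),(411.7,109.2),(326.2,76.5),(358.5,73.5),(360,96.5),(328.2,98.7),(286,199.5),(421,188.5),(282.5,160.5),(417,149)]
s={0:(364.2,319),1:(229.5,333),4:(282,343),5:(315.7,341.2),2:(317.7,363.2),3:(283.5,366.7)}
obs=[("top",i,u-.4,v-.4) for i,(u,v) in enumerate(t)]+[("scene",i,u-.4,v-.4) for i,(u,v) in s.items()]
r=fit(obs,LR,[.57,.04,.07]); rack=r.x; print("rack",r.x,"\n",np.round(r.fun.reshape(-1,2),1).tolist())
LM=[[0,0,.125],[-.075,0,.05],[.075,0,.05],[0,0,.116]]
for tt,ss,p0 in (([(236,184.7),(213.5,186.7),(265.2,195.5)],(402.2,284.3),[.6,.3,3]),([(246,230.7),(223.2,233.7),(275.7,236.3)],(387.3,249.7),[.5,.3,3])):
    for cams in ("both","top"):
        obs=[("top",i,u-.4,v-.4) for i,(u,v) in enumerate(tt)]+([("scene",3,ss[0]-.4,ss[1]-.4)] if cams=="both" else [])
        r=fit(obs,LM,[p0[0],p0[1],3.1]); print("muff",r.x,np.round(r.fun.reshape(-1,2),1).tolist())
LH=[[.29,0,.006],[.06,0,.012],[-.06,0,.012],[-.12,0,.012],[-.17,0,.012]]
tt=[(476.7,129.3),(486.7,215),(492.3,260),(496.7,284.3),(498,303)]; ss={0:(165.7,345.7),1:(169.3,272.3),2:(170.7,239.7),4:(172.3,211.7)}
obs=[("top",i,u-.4,v-.4) for i,(u,v) in enumerate(tt)]+[("scene",i,u-.4,v-.4) for i,(u,v) in ss.items()]
r=fit(obs,LH,[.5,-.3,.1],z=.1); print("hook",r.x,np.round(r.fun.reshape(-1,2),1).tolist())
E
python3 m0.py
```

```text
rack [0.56940447 0.0337133  0.08357433] 
 [[-0.3, -0.9], [-0.0, -0.2], [-0.2, -0.9], [-0.6, -0.4], [-0.1, -1.2], [-0.2, -0.8], [-0.3, 6.0], [0.6, 6.2], [0.2, 4.8], [0.4, 5.6], [0.0, 0.4], [-0.2, 0.5], [-0.1, 2.2], [-0.4, 0.5], [0.1, 0.5], [0.1, 0.7]]
muff [0.62488889 0.33235327 4.54565568] [[-0.4, 0.4], [-1.6, -0.2], [1.4, 0.2], [-0.6, 0.6]]
muff [0.62528116 0.33164092 4.54562851] [[-0.2, 0.3], [-1.3, -0.4], [1.7, 0.1]]
muff [0.50549922 0.3034475  4.66532621] [[-0.1, 0.3], [-2.1, -0.2], [1.5, 0.0], [-0.3, 0.3]]
muff [0.50569102 0.30302668 4.66530195] [[0.1, 0.2], [-1.9, -0.2], [1.6, -0.0]]
hook [ 0.49430751 -0.320658    0.08515559] [[-0.4, -1.2], [0.6, -1.3], [0.7, 0.1], [-0.7, -0.6], [0.6, 0.5], [0.1, -0.2], [-0.3, -0.5], [0.4, -1.2], [0.7, -1.3]]
```

```bash
cat >> m0.py <<'E'
LR=np.array(LR+[[0,.148,.15],[0,-.148,.15]]); B=np.array([1]*6+[0]*6)
# guide centres in scene: crop (50,92),(52,220),(549,40),(570,166)
g={7:(50,90),9:(51,212),6:(549,36),8:(571,160)}
obs=[("top",i,u-.4,v-.4) for i,(u,v) in enumerate(t)]+[("scene",i,u-.4,v-.4) for i,(u,v) in s.items()]
obs+=[("scene",i,215+u/4-.4,240+v/4-.4) for i,(u,v) in g.items()]
def res(p):
    P=T((p[0],p[1],0,p[2]),LR-np.outer(B,[p[3],0,0])); return np.concatenate([proj(c,P[i])[0]-[u,v] for c,i,u,v in obs])
r=least_squares(res,[.57,.03,.08,0],loss='soft_l1'); print("rack+joint",r.x,np.round(r.fun.reshape(-1,2),1).tolist())
E
python3 m0.py|tail -1
```

```text
rack+joint [0.58325028 0.03426424 0.08578062 0.01571243] [[-0.2, -0.0], [0.1, 0.4], [-0.1, -0.1], [-0.6, 0.3], [-0.0, -0.5], [-0.2, -0.1], [-0.5, 0.6], [0.3, 0.4], [-0.1, -0.6], [-0.0, -0.1], [-0.2, -0.4], [-0.3, -0.1], [-0.2, 1.5], [-0.5, -0.2], [0.1, -0.2], [0.1, -0.0], [-0.4, -0.8], [-0.1, 0.9], [0.0, -0.1], [0.2, 0.3]]
```

The joint fits as already drawn 16 mm, with sub-pixel agreement throughout. The rack is at (0.583, 0.034) with yaw 0.086, and the hook is at (0.494, -0.321) with yaw 0.085. I'll go for the hook now.

```bash
cat >> h.py <<'E'
def tool():
    s=read_state(); q=s['tcp_rot']; M=R.from_quat([q[1],q[2],q[3],q[0]]).as_matrix(); return s,M
def go(x,y,z,yaw=None):
    """print spin then tool-axis shift (cm) to the target, yaw = heading of tool x"""
    s,M=tool(); a=np.arctan2(M[1,0],M[0,0])
    if yaw is None: yaw=a
    d=(yaw-a+np.pi/2)%np.pi-np.pi/2; b=a+d
    D=np.array([x,y,z])-s['ee_pos']; X=np.array([np.cos(b),np.sin(b),0]); Y=np.array([np.sin(b),-np.cos(b),0])
    print("t",round(s['time'],1),"spin",round(-d,3),"then cm dx,dy,dz",np.round([D@X*100,D@Y*100,-D[2]*100],2),"yaw now",round(a,3),"tilt",np.round(M[:2,2],4),"q6",s['qpos'][5].round(2),"F",np.round(s['ft_force'],1),"op",round(s['opening'],4))
RK=(.5833,.0343,0,.0858)
def rk(x,y,z): return T(RK,[[x,y,z]])[0]
E
python3 -c "
from h import *
go(.4943,-.3207,.224,.0852+np.pi/2)"
```

```text
t 0.1 spin 0.316 then cm dx,dy,dz [-18.45 -28.68  -0.03] yaw now -1.17 tilt [-0.0005  0.0015] q6 -0.12 F [-1.   0.1  0.7] op 0.0938
```

Call:
move_arm([
  [0, 0, 0, 0.106, 1],
  [0, 0, 0, 0.105, 1],
  [0, 0, 0, 0.105, 1],
  [-2.3, -3.6, 0, 0, 1],
  [-2.3, -3.6, 0, 0, 1],
  [-2.3, -3.6, 0, 0, 1],
  [-2.3, -3.6, 0, 0, 1],
  [-2.3, -3.6, 0, 0, 1],
  [-2.3, -3.6, 0, 0, 1],
  [-2.3, -3.6, 0, 0, 1],
  [-2.3, -3.5, 0, 0, 1],
  [0, 0, 0, 0, 1],
])

```text
time: 1.3
ee_pos: [0.4981, -0.3183, 0.2238]
tcp_rot: [-0.001, 0.738, -0.675, -0.0]
ft_force: [-0.9, 0.9, 0.7]
opening: 0.0938
```

```bash
python3 -c "
from h import *
go(.4943,-.3207,.1,.0852+np.pi/2)
snap('1'); crop('top1','t1',420,100,560,320,2); crop('scene1','s1',120,150,260,370,2)
a=cv2.imread('pics/t1.png');b=cv2.imread('pics/s1.png');cv2.imwrite('pics/ts1.png',np.hstack([a,b]))"
```

```text
t 1.3 spin 0.005 then cm dx,dy,dz [ 0.21  0.4  12.38] yaw now -1.481 tilt [0.0014 0.0022] q6 0.79 F [-0.9  0.9  0.7] op 0.0938
```

View pics/ts1.png

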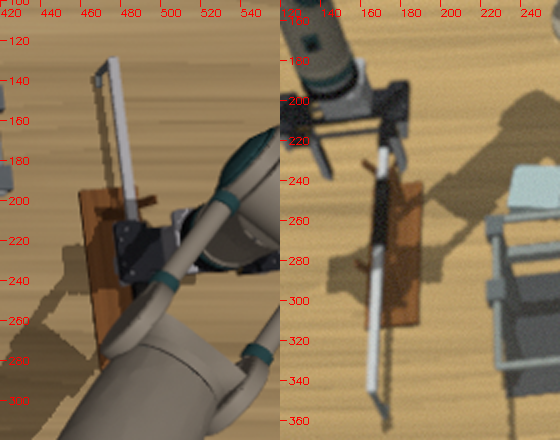

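The scene view shows the open fingers straddling the hook, at about (325/2, 150/2) in the crop. I'll descend and grip.

Call:
move_arm([
  [0.2, 0.4, 0, 0.005, 1],
  [0, 0, 4, 0, 1],
  [0, 0, 4, 0, 1],
  [0, 0, 2.4, 0, 1],
  [0, 0, 2, 0, 1],
  [0, 0, 0, 0, 1],
  [0, 0, 0, 0, 0],
  [0, 0, 0, 0, 0],
  [0, 0, 0, 0, 0],
  [0, 0, 0, 0, 0],
  [0, 0, 0, 0, 0],
  [0, 0, 0, 0, 0],
])

```text
time: 2.6
ee_pos: [0.4911, -0.3242, 0.1008]
tcp_rot: [0.0, 0.735, -0.678, 0.0]
ft_force: [0.2, -0.0, 0.5]
opening: 0.0494
```

Call:
move_arm([
  [0, 0, 0, 0, 0],
  [0, 0, 0, 0, 0],
  [0, 0, 0, 0, 0],
  [0, 0, 0, 0, 0],
  [0, 0, 0, 0, 0],
  [0, 0, 0, 0, 0],
])

```text
time: 3.2
ee_pos: [0.4909, -0.3241, 0.1004]
tcp_rot: [0.0, 0.735, -0.678, -0.0]
ft_force: [0.5, 0.6, -0.4]
opening: 0.0199
```

```bash
python3 -c "
from h import *
go(.4943,-.3207,.1,.0852+np.pi/2)"
```

```text
t 3.2 spin -0.005 then cm dx,dy,dz [-0.31 -0.37  0.04] yaw now -1.491 tilt [-0.0001  0.    ] q6 0.79 F [ 0.5  0.6 -0.4] op 0.0199
```

Call:
move_arm([
  [0, 0, -2, 0, 0],
  [0, 0, -4, 0, 0],
  [0, 0, -4, 0, 0],
  [0, 0, -4, 0, 0],
  [0, 0, -4, 0, 0],
  [0, 0, -4, 0, 0],
  [0, 0, 0, 0, 0],
  [0, 0, 0, 0, 0],
])

```text
time: 4.0
ee_pos: [0.4908, -0.3241, 0.3202]
tcp_rot: [0.0, 0.735, -0.678, 0.0]
ft_force: [-0.2, 0.3, -4.1]
opening: 0.02
```

```bash
python3 -c "
from h import *
p=rk(-.0095,0,.32);go(*p,.0858+np.pi/2)
snap('2'); crop('top2','t1',420,80,560,320,2); crop('scene2','s1',120,150,260,390,2)
a=cv2.imread('pics/t1.png');b=cv2.imread('pics/s1.png');cv2.imwrite('pics/ts2.png',np.hstack([a,b]))"
```

```text
t 4.0 spin -0.006 then cm dx,dy,dz [-3.491e+01 -1.134e+01  2.000e-02] yaw now -1.491 tilt [ 0.0002 -0.0002] q6 0.79 F [-0.2  0.3 -4.1] op 0.02
```

View pics/ts2.png

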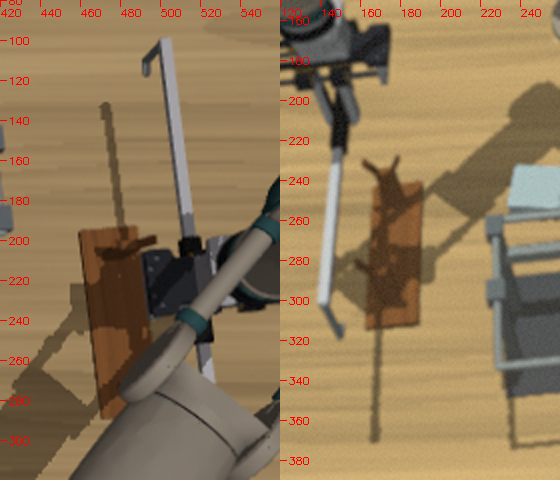

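The hook is lifted, level and held straight, with its tip near (502,99) in the top view.

```bash
python3 -c "
from h import *
s,M=tool();p=s['ee_pos']
tip=unproj('top',[[502.3,98.8]],.326)[0];print(tip-p)
for L in (.285,.29,.2935,.296): 
  P=T((*p,.0805),[[L,0,.006],[L,0,-.07]]);print(L,proj('top',P),proj('scene',P))
"
```

```text
[0.29022827 0.02620288 0.00803642]
0.285 [[503.57473184 101.73609657]
 [493.64814113 112.99193321]] [[140.92257079 298.23702226]
 [149.64170357 314.80297633]]
0.29 [[503.32490041  99.61269832]
 [493.41428202 110.97703168]] [[140.7559537  300.08064411]
 [149.50619719 316.59666334]]
0.2935 [[503.15031378  98.12726097]
 [493.25083945 109.56747118]] [[140.63930706 301.37588248]
 [149.41139069 317.85650987]]
0.296 [[503.02575745  97.06670648]
 [493.13422483 108.56107904]] [[140.55598229 302.30343038]
 [149.34369751 318.75855593]]
```

Call:
move_arm([
  [-4, -1.3, 0, -0.006, 0],
  [-4, -1.3, 0, 0, 0],
  [-4, -1.3, 0, 0, 0],
  [-4, -1.3, 0, 0, 0],
  [-4, -1.3, 0, 0, 0],
  [-4, -1.3, 0, 0, 0],
  [-4, -1.3, 0, 0, 0],
  [-4, -1.3, 0, 0, 0],
  [-2.9, -0.9, 0, 0, 0],
  [0, 0, 0, 0, 0],
  [0, 0, 0, 0, 0],
])

```text
time: 5.2
ee_pos: [0.5729, 0.0336, 0.3181]
tcp_rot: [0.002, 0.737, -0.676, -0.001]
ft_force: [0.1, -0.5, -2.4]
opening: 0.0197
```

```bash
python3 -c "
from h import *
p=rk(-.0095,0,.32);go(*p,.0858+np.pi/2)
snap('3'); crop('top3','t1',270,20,430,240,2); crop('scene3','s1',220,220,380,440,2)
a=cv2.imread('pics/t1.png');b=cv2.imread('pics/s1.png');cv2.imwrite('pics/ts3.png',np.hstack([a,b]))"
```

```text
t 5.2 spin 0.002 then cm dx,dy,dz [ 0.02 -0.09 -0.19] yaw now -1.483 tilt [-0.0045 -0.0007] q6 1.42 F [ 0.1 -0.5 -2.4] op 0.0197
```

View pics/ts3.png

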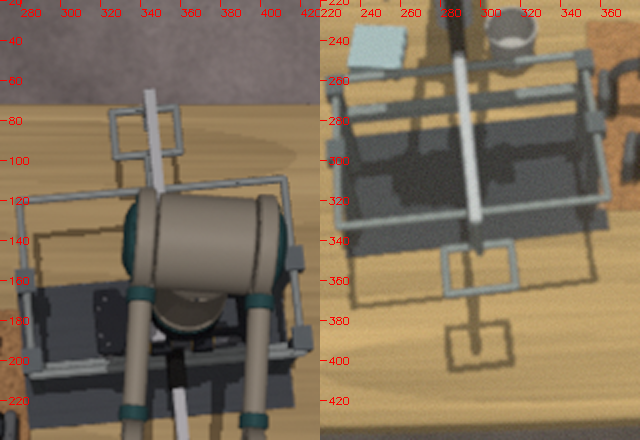

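The leg hangs above the eye: the tip is at (299,108)/2 of the top crop, and its foot shadow falls inside the eye's shadow. Lowering it in.

Call:
move_arm([
  [0, 0, 2, 0, 0],
  [0, 0, 2, 0, 0],
  [0, 0, 2, 0, 0],
  [0, 0, 1.9, 0, 0],
  [0, 0, 0, 0, 0],
  [0, 0, 0, 0, 0],
])

```text
time: 5.9
ee_pos: [0.5737, 0.0321, 0.2415]
tcp_rot: [0.0, 0.736, -0.677, -0.0]
ft_force: [-0.1, -0.4, -2.9]
opening: 0.0202
```

```bash
python3 -c "
from h import *
p=rk(-.0095,0,.24);go(*p,.0858+np.pi/2)
snap('4'); crop('top4','t1',270,20,430,240,2); crop('scene4','s1',260,310,340,420,4)
a=cv2.imread('pics/t1.png');b=cv2.imread('pics/s1.png');cv2.imwrite('pics/ts4.png',np.hstack([a,b]))"
```

```text
t 5.9 spin -0.002 then cm dx,dy,dz [-0.14 -0.03  0.15] yaw now -1.487 tilt [-0.0006 -0.0003] q6 1.42 F [-0.1 -0.4 -2.9] op 0.0202
```

View pics/ts4.png

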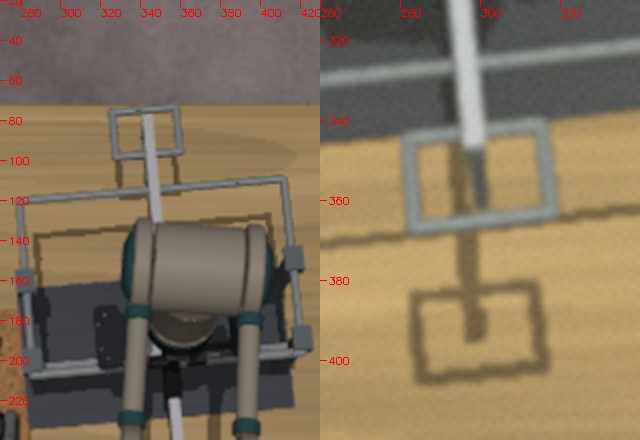

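Call:
move_arm([
  [0, 1, 0, 0, 0],
  [0, 1, 0, 0, 0],
  [0, 1, 0, 0, 0],
  [0, 1, 0, 0, 0],
  [0, 1, 0, 0, 0],
  [0, 1, 0, 0, 0],
  [0, 1, 0, 0, 0],
  [0, 1, 0, 0, 0],
  [0, 1, 0, 0, 0],
  [0, 1, 0, 0, 0],
  [0, 0, 0, 0, 0],
])

```text
time: 7.1
ee_pos: [0.4715, 0.0246, 0.2413]
tcp_rot: [0.001, 0.737, -0.676, -0.001]
ft_force: [0.5, -0.2, -2.1]
opening: 0.0197
```

```bash
python3 -c "
from h import *
p=rk(-.126,0,.24);go(*p,.0858+np.pi/2)
"
```

```text
t 7.1 spin 0.0 then cm dx,dy,dz [-0.    1.38  0.13] yaw now -1.485 tilt [-0.0034 -0.0001] q6 1.39 F [ 0.5 -0.2 -2.1] op 0.0197
```

Call:
move_arm([
  [0, 0.4, 0, 0, 0],
  [0, 0.4, 0, 0, 0],
  [0, 0.3, 0, 0, 0],
  [0, 0.2, 0, 0, 0],
])

```text
time: 7.5
ee_pos: [0.4611, 0.0235, 0.2413]
tcp_rot: [0.0, 0.737, -0.676, -0.0]
ft_force: [3.7, 0.4, -3.9]
opening: 0.02
```

```bash
python3 -c "
from h import *
p=rk(-.126,0,.24);go(*p,.0858+np.pi/2)
snap('5'); crop('top5','t1',270,60,430,260,2); crop('scene5','s1',220,220,380,420,3)
a=cv2.imread('pics/t1.png');b=cv2.imread('pics/s1.png');cv2.imwrite('pics/ts5.png',b);cv2.imwrite('pics/tt5.png',a)
"
```

```text
t 7.5 spin 0.0 then cm dx,dy,dz [-0.03  0.33  0.13] yaw now -1.485 tilt [-0.0003 -0.    ] q6 1.39 F [ 3.7  0.4 -3.9] op 0.02
```

View pics/ts5.png

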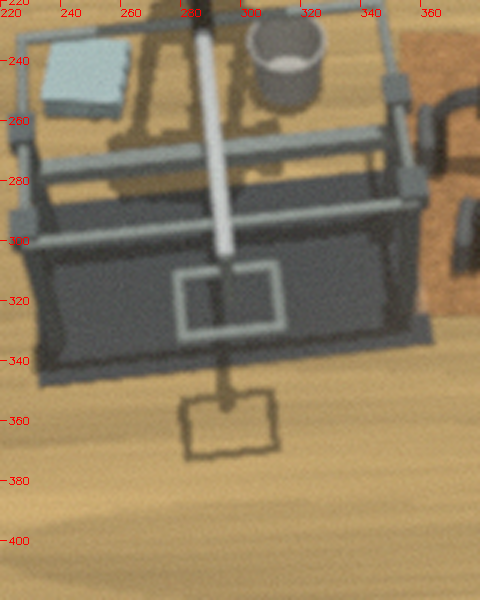

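The eye now follows the leg; its near side is at about (296,308) in the scene view. I'll continue to the stop in small steps.

Call:
move_arm([
  [0, 0.2, 0, 0, 0],
  [0, 0.2, 0, 0, 0],
  [0, 0, 0, 0, 0],
])

```text
time: 7.9
ee_pos: [0.4583, 0.0232, 0.2417]
tcp_rot: [-0.001, 0.737, -0.676, 0.001]
ft_force: [5.8, 0.8, -4.5]
opening: 0.0198
```

Call:
move_arm([
  [0, 0.2, 0, 0, 0],
  [0, 0.2, 0, 0, 0],
  [0, 0, 0, 0, 0],
])

```text
time: 8.2
ee_pos: [0.4579, 0.0231, 0.2426]
tcp_rot: [-0.004, 0.737, -0.676, 0.004]
ft_force: [11.6, 1.2, -5.1]
opening: 0.0197
```

Call:
move_arm([
  [0, 0.15, 0, 0, 0],
  [0, 0, 0, 0, 0],
])

```text
time: 8.4
ee_pos: [0.4577, 0.023, 0.2429]
tcp_rot: [-0.005, 0.737, -0.676, 0.005]
ft_force: [13.0, 1.9, -4.9]
opening: 0.0196
```

The force climbs to 13 N with no further travel at TCP x = 0.458 (predicted 0.4578), so the bolt is at its stop. I'll back off to the middle of the window and look.

Call:
move_arm([
  [0, -0.7, 0, 0, 0],
  [0, -0.7, 0, 0, 0],
  [0, -0.7, 0, 0, 0],
  [0, -0.7, 0, 0, 0],
  [0, 0, 0, 0, 0],
  [0, 0, 0, 0, 0],
])

```text
time: 9.0
ee_pos: [0.4794, 0.0251, 0.2412]
tcp_rot: [0.0, 0.737, -0.676, -0.0]
ft_force: [-0.2, 0.2, -1.6]
opening: 0.0198
```

```bash
cat > joint.py <<'E'
from h import *
def joint(pts):  # scene obs of bolt points {idx:(u,v)}
    L=np.array([[.22,.165,.2],[.22,-.165,.2],[.324,.04,.2],[.324,-.04,.2],[.266,-.04,.2],[.266,.04,.2],[0,.165,.2],[0,-.165,.2]])
    f=lambda j:np.concatenate([proj(c,T(RK,L[i:i+1]-[[j[0],0,0]]))[0]-[u,v] for c,i,u,v in pts])
    r=least_squares(f,[.1]); return r.x, np.round(r.fun,1)
E
python3 -c "
from h import *
go(*rk(-.102,0,.24),.0858+np.pi/2)
snap('6'); crop('scene6','s6',220,220,380,360,4);crop('top6','t6',270,60,430,200,4)
"
```

```text
t 9.0 spin 0.0 then cm dx,dy,dz [-0.03 -0.23  0.12] yaw now -1.485 tilt [-0.0013 -0.0001] q6 1.39 F [-0.2  0.2 -1.6] op 0.0198
```

View pics/s6.png

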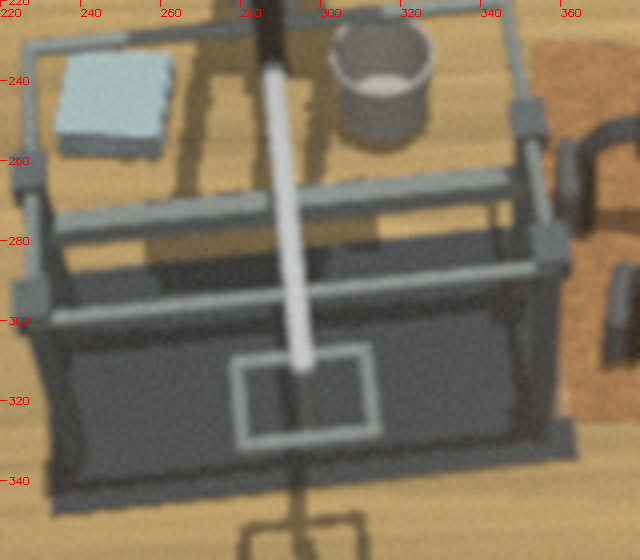

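View pics/t6.png

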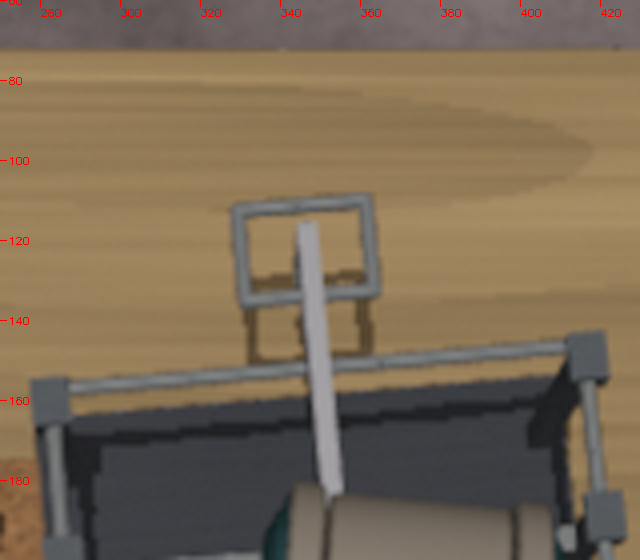

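```bash
python3 -c "
from joint import *
o=[('scene',4,279.2,309.5),('scene',5,312.2,307.2),('scene',2,313.8,328.2),('scene',3,280.7,331.2),('top',2,329.7,112.7),('top',3,361.5,110.2),('top',4,363.2,133.5),('top',5,331.7,135.5)]
print(joint([(c,i,u-.4,v-.4) for c,i,u,v in o]))"
```

```text
(array([0.11067987]), array([-0.1,  0.9, -1. , -0.2, -0.2, -0.7,  0. , -0.2, -0.4,  0.2, -0.2,
        0.1,  0.3, -0.7, -0.4, -0. ]))
```

Call:
move_arm([
  [0, -0.2, 0, 0, 0],
  [0, 0, -1, 0, 0],
  [0, 0, -2, 0, 0],
  [0, 0, -3, 0, 0],
  [0, 0, -3, 0, 0],
  [0, 0, -1, 0, 0],
  [0, 0, 0, 0, 0],
])

```text
time: 9.8
ee_pos: [0.4824, 0.0252, 0.3432]
tcp_rot: [-0.001, 0.737, -0.676, 0.002]
ft_force: [-0.2, 0.7, -2.4]
opening: 0.02
```

The joint fits at 0.1107, so the bolt is fully drawn. I'll put the hook back in its rest to free the gripper.

```bash
python3 -c "
from h import *
go(.4913,-.3228,.343,.082+np.pi/2)"
```

```text
t 9.8 spin 0.004 then cm dx,dy,dz [3.476e+01 1.970e+00 2.000e-02] yaw now -1.485 tilt [ 0.004  -0.0005] q6 1.39 F [-0.2  0.7 -2.4] op 0.02
```

Call:
move_arm([
  [4, 0.2, 0, 0.004, 0],
  [4, 0.2, 0, 0, 0],
  [4, 0.2, 0, 0, 0],
  [4, 0.2, 0, 0, 0],
  [4, 0.2, 0, 0, 0],
  [4, 0.2, 0, 0, 0],
  [4, 0.2, 0, 0, 0],
  [4, 0.3, 0, 0, 0],
  [2.8, 0.3, 0, 0, 0],
  [0, 0, 0, 0, 0],
  [0, 0, 0, 0, 0],
  [0, 0, 0, 0, 0],
])

```text
time: 11.0
ee_pos: [0.49, -0.322, 0.3405]
tcp_rot: [-0.0, 0.736, -0.677, -0.001]
ft_force: [0.1, 0.1, -1.8]
opening: 0.02
```

```bash
python3 -c "
from h import *
go(.4913,-.3228,.1,.082+np.pi/2)"
```

```text
t 11.0 spin 0.0 then cm dx,dy,dz [ 0.09 -0.12 24.05] yaw now -1.488 tilt [-0.0015  0.0019] q6 0.79 F [ 0.1  0.1 -1.8] op 0.02
```

Call:
move_arm([
  [0.1, -0.1, 3, 0, 0],
  [0, 0, 4, 0, 0],
  [0, 0, 4, 0, 0],
  [0, 0, 4, 0, 0],
  [0, 0, 3, 0, 0],
  [0, 0, 2, 0, 0],
  [0, 0, 0, 0, 0],
  [0, 0, 2, 0, 0],
  [0, 0, 1, 0, 0],
  [0, 0, 0.6, 0, 0],
  [0, 0, 0, 0, 0],
  [0, 0, 0, 0, 0],
])

```text
time: 12.2
ee_pos: [0.4919, -0.3243, 0.1063]
tcp_rot: [-0.0, 0.735, -0.678, 0.001]
ft_force: [0.6, 0.5, -2.2]
opening: 0.0198
```

```bash
python3 -c "
from h import *
go(.4913,-.3228,.1,.082+np.pi/2)
snap('7'); crop('top7','t1',420,100,560,320,2); crop('scene7','s1',120,190,260,410,2)
a=cv2.imread('pics/t1.png');b=cv2.imread('pics/s1.png');cv2.imwrite('pics/ts7.png',np.hstack([a,b]))"
```

```text
t 12.2 spin -0.0 then cm dx,dy,dz [-0.16  0.05  0.63] yaw now -1.489 tilt [ 0.0011 -0.0009] q6 0.79 F [ 0.6  0.5 -2.2] op 0.0198
```

View pics/ts7.png

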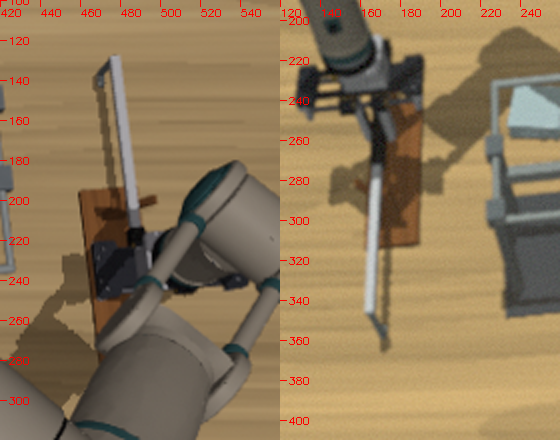

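The hook is over the rest as it was at the start. I'll lower the last few mm, release and rise.

Call:
move_arm([
  [-0.1, 0, 0.5, 0, 0],
  [0, 0, 0, 0, 0],
  [0, 0, 0, 0, 1],
  [0, 0, 0, 0, 1],
  [0, 0, 0, 0, 1],
  [0, 0, 0, 0, 1],
  [0, 0, 0, 0, 1],
  [0, 0, 0, 0, 1],
  [0, 0, 0, 0, 1],
  [0, 0, 0, 0, 1],
])

```text
time: 13.3
ee_pos: [0.4913, -0.3231, 0.1005]
tcp_rot: [0.0, 0.735, -0.678, 0.0]
ft_force: [-0.5, 0.2, -0.1]
opening: 0.0806
```

Call:
move_arm([
  [0, 0, -1, 0, 1],
  [0, 0, -3, 0, 1],
  [0, 0, -4, 0, 1],
  [0, 0, -4, 0, 1],
  [0, 0, -4, 0, 1],
  [0, 0, -4, 0, 1],
  [0, 0, -4, 0, 1],
  [-4, 0, 0, 0, 1],
  [-4, 0, 0, 0, 1],
  [-4, 0, 0, 0, 1],
  [0, 0, 0, 0, 1],
])

```text
time: 14.4
ee_pos: [0.4806, -0.1992, 0.3423]
tcp_rot: [-0.001, 0.737, -0.676, 0.0]
ft_force: [0.2, -0.2, -0.1]
opening: 0.0941
```

```bash
python3 -c "
from h import *
go(.4913,-.3228,.1,.082+np.pi/2)
snap('8')
crop('top8','t8m',196,160,296,260,6);crop('scene8','s8m',345,225,440,325,6)"
```

```text
t 14.4 spin 0.004 then cm dx,dy,dz [12.41 -0.05 24.23] yaw now -1.485 tilt [0.0017 0.0014] q6 0.96 F [ 0.2 -0.2 -0.1] op 0.0941
```

View pics/top8.png

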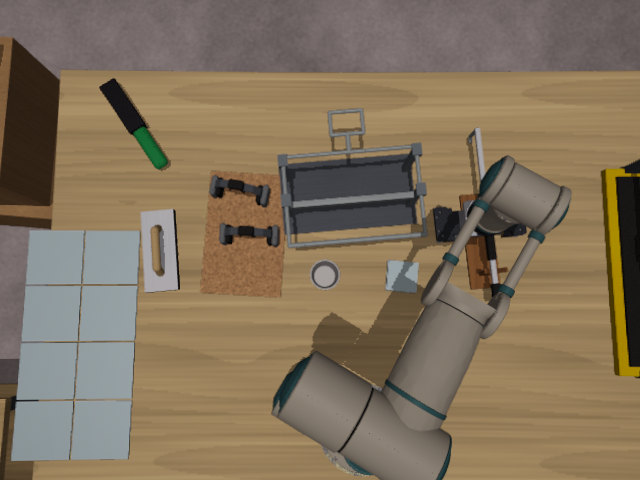

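View pics/scene8.png

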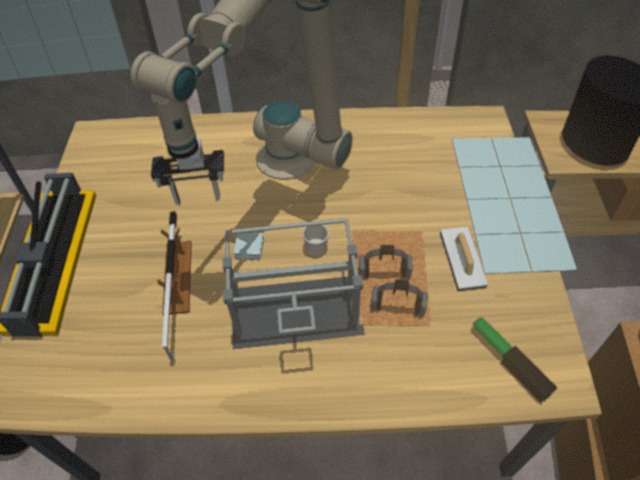

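View pics/t8m.png

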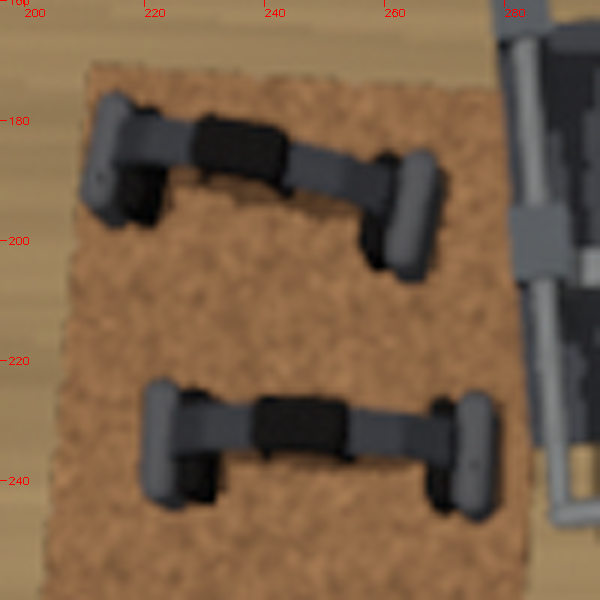

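View pics/s8m.png

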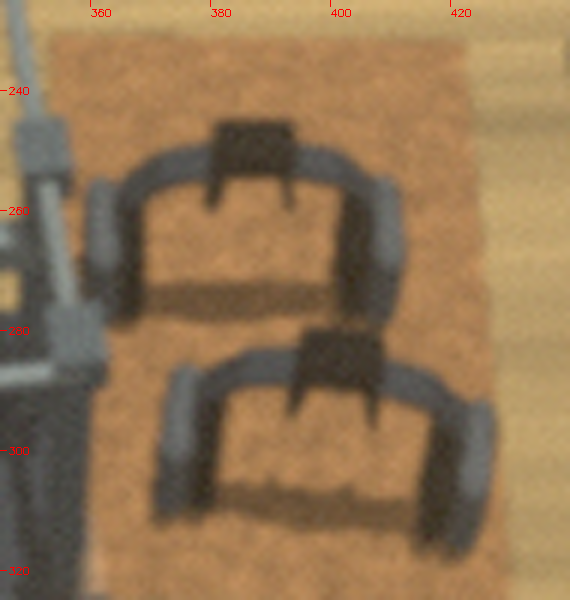

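The views show both ear defenders where they were, pads near (236,185) and (246,231) in the top view. The hook is in its rest and the bolt is open: keeper at (350,241), rear bar at (348,152). Next is the far muff.

```bash
python3 -c "
from h import *
go(.6249,.3323,.25,4.5457-np.pi/2)"
```

```text
t 14.5 spin -1.321 then cm dx,dy,dz [  5.26 -55.17   9.16] yaw now -1.487 tilt [ 0.0015 -0.0017] q6 0.96 F [-0.2 -1.2 -0. ] op 0.0942
```

Call:
move_arm([
  [0, 0, 0, -0.147, 1],
  [0, 0, 0, -0.147, 1],
  [0, 0, 0, -0.147, 1],
  [0, 0, 0, -0.147, 1],
  [0, 0, 0, -0.147, 1],
  [0, 0, 0, -0.147, 1],
  [0, 0, 0, -0.147, 1],
  [0, 0, 0, -0.146, 1],
  [0, 0, 0, -0.146, 1],
  [0.4, -4, 0, 0, 1],
  [0.4, -4, 0, 0, 1],
  [0.4, -4, 0, 0, 1],
])

```text
time: 15.7
ee_pos: [0.5142, -0.0879, 0.3404]
tcp_rot: [0.0, 0.996, -0.085, 0.0]
ft_force: [0.4, 0.2, -0.0]
opening: 0.0939
```

Call:
move_arm([
  [0.4, -4, 0, 0, 1],
  [0.4, -4, 0, 0, 1],
  [0.4, -4, 0, 0, 1],
  [0.4, -4, 0, 0, 1],
  [0.4, -4, 0, 0, 1],
  [0.4, -4, 0, 0, 1],
  [0.4, -4, 0, 0, 1],
  [0.4, -4, 0, 0, 1],
  [0.4, -4, 2, 0, 1],
  [0.4, -3.1, 3, 0, 1],
  [0, 0, 4, 0, 1],
  [0, 0, 0, 0, 1],
])

```text
time: 16.9
ee_pos: [0.616, 0.2902, 0.2431]
tcp_rot: [0.003, 0.996, -0.084, -0.006]
ft_force: [-0.1, -0.5, 0.5]
opening: 0.0941
```

```bash
python3 -c "
from h import *
go(.6249,.3323,.118,4.5457-np.pi/2)
snap('9'); crop('top9','t1',190,140,310,280,3); crop('scene9','s1',340,200,440,340,3)
a=cv2.imread('pics/t1.png');b=cv2.imread('pics/s1.png');cv2.imwrite('pics/ts9.png',np.hstack([a,b]))"
```

```text
t 16.9 spin -0.001 then cm dx,dy,dz [ 0.18 -4.3  12.51] yaw now -0.168 tilt [-0.0127 -0.0055] q6 0.51 F [-0.1 -0.5  0.5] op 0.0941
```

View pics/ts9.png

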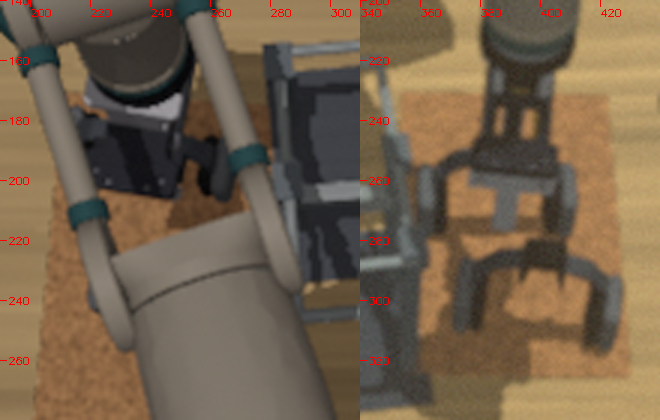

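Call:
move_arm([
  [0, 0, 0, 0, 1],
  [0, 0, 0, 0, 1],
])

```text
time: 17.2
ee_pos: [0.6198, 0.2911, 0.2535]
tcp_rot: [-0.001, 0.996, -0.085, 0.002]
ft_force: [0.9, -0.0, 1.2]
opening: 0.0942
```

```bash
python3 -c "
from h import *
go(.6249,.3323,.118,4.5457-np.pi/2)"
```

```text
t 17.2 spin -0.003 then cm dx,dy,dz [-0.18 -4.15 13.55] yaw now -0.169 tilt [0.005  0.0015] q6 0.51 F [ 0.9 -0.   1.2] op 0.0942
```

Call:
move_arm([
  [-0.1, -2.1, 0, 0, 1],
  [-0.1, -2.1, 0, 0, 1],
  [0, 0, 0, 0, 1],
  [0, 0, 0, 0, 1],
  [0, 0, 0, 0, 1],
])

```text
time: 17.7
ee_pos: [0.6235, 0.3323, 0.2513]
tcp_rot: [0.0, 0.996, -0.084, 0.001]
ft_force: [-0.5, 0.1, -0.5]
opening: 0.0944
```

```bash
python3 -c "
from h import *
go(.6249,.3323,.118,4.5457-np.pi/2)
snap('10'); crop('top10','t1',190,140,310,280,3); crop('scene10','s1',340,200,440,340,4)
a=cv2.imread('pics/t1.png');b=cv2.imread('pics/s1.png');cv2.imwrite('pics/ts10.png',b)"
```

```text
t 17.7 spin -0.002 then cm dx,dy,dz [ 0.14 -0.02 13.33] yaw now -0.169 tilt [ 0.0011 -0.0004] q6 0.56 F [-0.5  0.1 -0.5] op 0.0944
```

View pics/ts10.png

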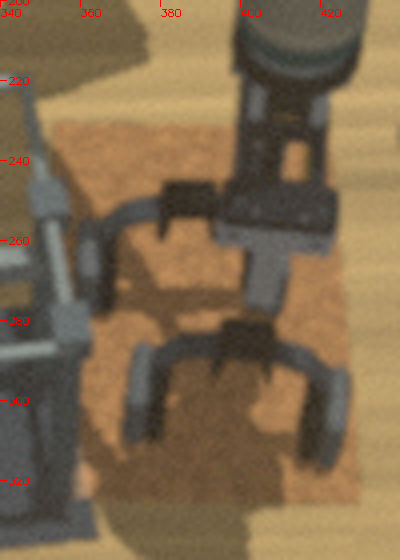

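The gripper is above muff A, whose pad is still near (402,285). Descending.

Call:
move_arm([
  [0.1, 0, 3, 0, 1],
  [0, 0, 3, 0, 1],
  [0, 0, 3, 0, 1],
  [0, 0, 2.3, 0, 1],
  [0, 0, 2, 0, 1],
  [0, 0, 0, 0, 1],
  [0, 0, 0, 0, 0],
  [0, 0, 0, 0, 0],
  [0, 0, 0, 0, 0],
  [0, 0, 0, 0, 0],
  [0, 0, 0, 0, 0],
  [0, 0, 0, 0, 0],
])

```text
time: 19.0
ee_pos: [0.6243, 0.3332, 0.1178]
tcp_rot: [-0.0, 0.996, -0.084, 0.0]
ft_force: [-0.8, -0.4, -0.1]
opening: 0.0496
```

Call:
move_arm([
  [0, 0, 0, 0, 0],
  [0, 0, 0, 0, 0],
  [0, 0, 0, 0, 0],
  [0, 0, 0, 0, 0],
  [0, 0, 0, 0, 0],
])

```text
time: 19.5
ee_pos: [0.6244, 0.3331, 0.1174]
tcp_rot: [0.0, 0.996, -0.084, 0.0]
ft_force: [0.5, -0.3, -0.8]
opening: 0.0237
```

```bash
python3 -c "
from h import *
go(.6249,.3323,.118,4.5457-np.pi/2)"
```

```text
t 19.5 spin -0.001 then cm dx,dy,dz [ 0.06  0.07 -0.06] yaw now -0.168 tilt [ 0.0002 -0.0001] q6 0.56 F [ 0.5 -0.3 -0.8] op 0.0237
```

Gripped at a 23.7 mm opening, which matches the pad depth. Lifting and turning.

Call:
move_arm([
  [0, 0, -2, 0, 0],
  [0, 0, -2.5, 0, 0],
  [0, 0, -2.5, 0, 0],
  [0, 0, -2.5, 0, 0],
  [0, 0, -2.5, 0, 0],
  [0, 0, -2.5, 0, 0],
  [0, 0, -2.5, 0, 0],
  [0, 0, -2.5, 0, 0],
  [0, 0, -2.5, 0, 0],
  [0, 0, -2.5, 0, 0],
  [0, 0, 0, 0, 0],
  [0, 0, 0, 0, 0],
])

```text
time: 20.7
ee_pos: [0.624, 0.3332, 0.3615]
tcp_rot: [0.0, 0.996, -0.084, -0.0]
ft_force: [-0.9, -0.2, -2.4]
opening: 0.0239
```

```bash
python3 -c "
from h import *
go(*rk(0,-.06,.36),.0858+np.pi/2)
snap('11'); crop('scene11','s1',320,120,460,320,3)"
```

```text
t 20.7 spin 1.317 then cm dx,dy,dz [35.43  6.62  0.15] yaw now -0.168 tilt [-0.001  -0.0004] q6 0.56 F [-0.9 -0.2 -2.4] op 0.0239
```

View pics/s1.png

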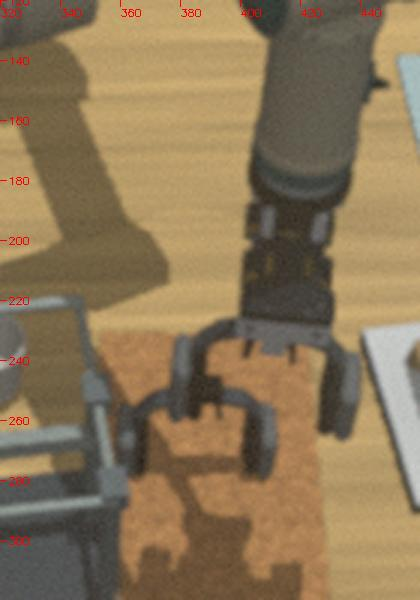

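Call:
move_arm([
  [0, 0, 0, 0.132, 0],
  [0, 0, 0, 0.132, 0],
  [0, 0, 0, 0.132, 0],
  [0, 0, 0, 0.132, 0],
  [0, 0, 0, 0.132, 0],
  [0, 0, 0, 0.132, 0],
  [0, 0, 0, 0.132, 0],
  [0, 0, 0, 0.131, 0],
  [0, 0, 0, 0.131, 0],
  [0, 0, 0, 0.131, 0],
  [0, 0, 0, 0, 0],
])

```text
time: 21.9
ee_pos: [0.6237, 0.3329, 0.3603]
tcp_rot: [0.002, 0.737, -0.676, -0.001]
ft_force: [0.2, 0.3, -2.4]
opening: 0.0239
```

Call:
move_arm([
  [2, 0.4, 0, 0, 0],
  [3, 0.6, 0, 0, 0],
  [3, 0.6, 0, 0, 0],
  [3, 0.6, 0, 0, 0],
  [3, 0.6, 0, 0, 0],
  [3, 0.6, 0, 0, 0],
  [3, 0.6, 0, 0, 0],
  [3, 0.6, 0, 0, 0],
  [3, 0.6, 0, 0, 0],
  [3, 0.5, 0, 0, 0],
  [3, 0.5, 0, 0, 0],
  [3, 0.4, 0, 0, 0],
])

```text
time: 23.1
ee_pos: [0.5876, -0.0223, 0.3614]
tcp_rot: [0.001, 0.738, -0.675, -0.001]
ft_force: [0.5, 0.0, -2.7]
opening: 0.0237
```

Call:
move_arm([
  [0, 0, 0, 0, 0],
  [0, 0, 0, 0, 0],
])

```text
time: 23.3
ee_pos: [0.5881, -0.0215, 0.3615]
tcp_rot: [0.0, 0.737, -0.676, -0.001]
ft_force: [0.2, -0.2, -2.8]
opening: 0.0236
```

```bash
python3 -c "
from h import *
go(*rk(0,-.06,.1624),.0858+np.pi/2)"
```

```text
t 23.3 spin 0.001 then cm dx,dy,dz [ 0.4  -0.   19.91] yaw now -1.484 tilt [-0.0017  0.001 ] q6 1.33 F [ 0.2 -0.2 -2.8] op 0.0236
```

Call:
move_arm([
  [0.4, 0, 2, 0, 0],
  [0, 0, 2.5, 0, 0],
  [0, 0, 2.5, 0, 0],
  [0, 0, 2.5, 0, 0],
  [0, 0, 2.5, 0, 0],
  [0, 0, 2, 0, 0],
  [0, 0, 0, 0, 0],
  [0, 0, 0, 0, 0],
])

```text
time: 24.1
ee_pos: [0.5889, -0.0242, 0.2225]
tcp_rot: [-0.0, 0.737, -0.675, -0.0]
ft_force: [-0.1, 0.0, -1.9]
opening: 0.0238
```

```bash
python3 -c "
from h import *
go(*rk(0,-.06,.1624),.0858+np.pi/2)
snap('12'); crop('scene12','s1',210,180,390,350,4);crop('top12','t1',260,120,440,260,4)
a=cv2.imread('pics/s1.png');cv2.imwrite('pics/s12.png',a)"
```

```text
t 24.1 spin 0.002 then cm dx,dy,dz [0.12 0.06 6.01] yaw now -1.483 tilt [-0.0005  0.0004] q6 1.32 F [-0.1  0.  -1.9] op 0.0238
```

View pics/s12.png

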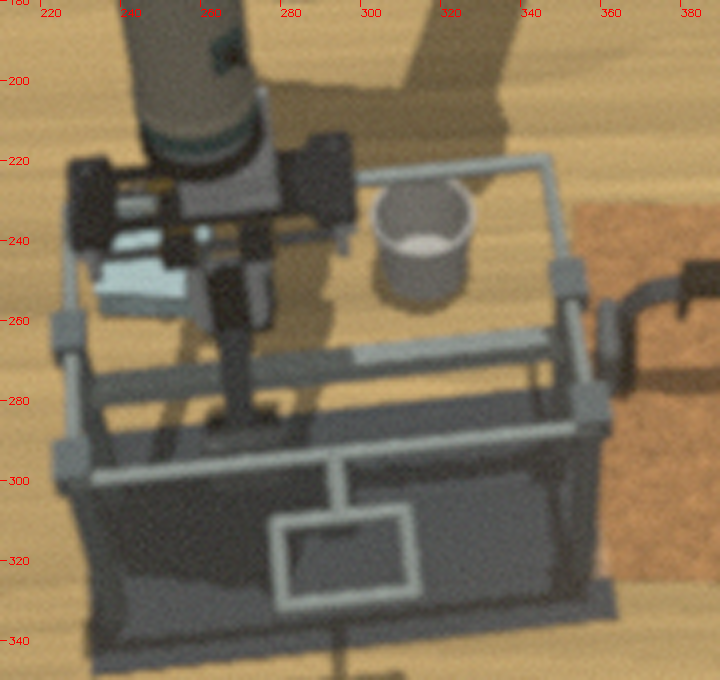

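View pics/t1.png

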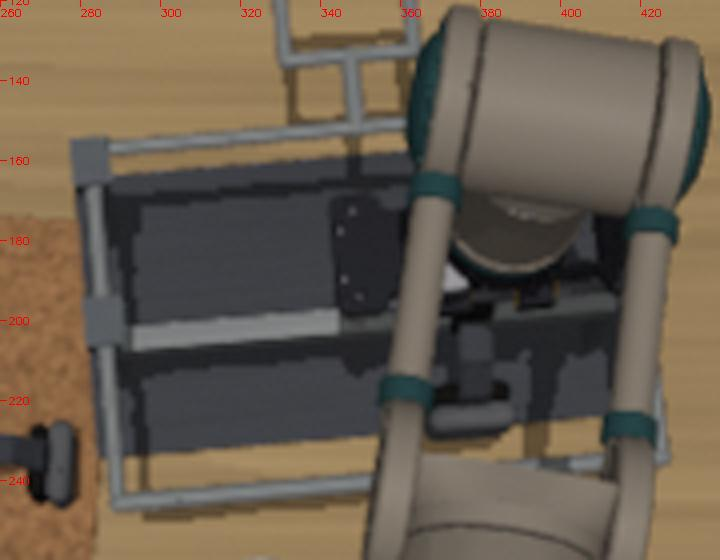

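The far cup at (268,287) in the scene view and the near cup at (378,222) in the top view lie inside the opening, one on each side of the rail. Lowering slowly.

Call:
move_arm([
  [0.1, 0.06, 1, 0, 0],
  [0, 0, 1, 0, 0],
  [0, 0, 1, 0, 0],
  [0, 0, 1, 0, 0],
  [0, 0, 1, 0, 0],
  [0, 0, 0, 0, 0],
])

```text
time: 24.8
ee_pos: [0.5871, -0.0261, 0.1703]
tcp_rot: [0.001, 0.737, -0.676, -0.002]
ft_force: [-0.6, -0.3, -1.6]
opening: 0.0236
```

Call:
move_arm([
  [0, 0, 0.5, 0, 0],
  [0, 0, 0.4, 0, 0],
  [0, 0, 0, 0, 0],
])

```text
time: 25.1
ee_pos: [0.5885, -0.0263, 0.1691]
tcp_rot: [-0.001, 0.737, -0.676, 0.002]
ft_force: [-8.1, 0.7, 22.0]
opening: 0.0239
```

Contact came about 7 mm early, with Fz 22 N and Fx −8 N. The muff sits too far in +x and a lip flank is riding on the rail. I'll rise, shift towards the robot and retry.

Call:
move_arm([
  [0, 0, -0.6, 0, 0],
  [0, 0, -0.6, 0, 0],
  [0, 0, 0, 0, 0],
  [0, 0, 0, 0, 0],
])

```text
time: 25.5
ee_pos: [0.5884, -0.0263, 0.1751]
tcp_rot: [0.0, 0.737, -0.676, -0.0]
ft_force: [-0.6, 0.2, -2.1]
opening: 0.0237
```

```bash
python3 -c "
from h import *
go(*rk(0,-.06,.1624),.0858+np.pi/2)
snap('13'); crop('scene13','s1',240,220,300,310,7)"
```

```text
t 25.5 spin -0.0 then cm dx,dy,dz [-0.08 -0.01  1.27] yaw now -1.485 tilt [-0.0003 -0.0001] q6 1.32 F [-0.6  0.2 -2.1] op 0.0237
```

View pics/s1.png

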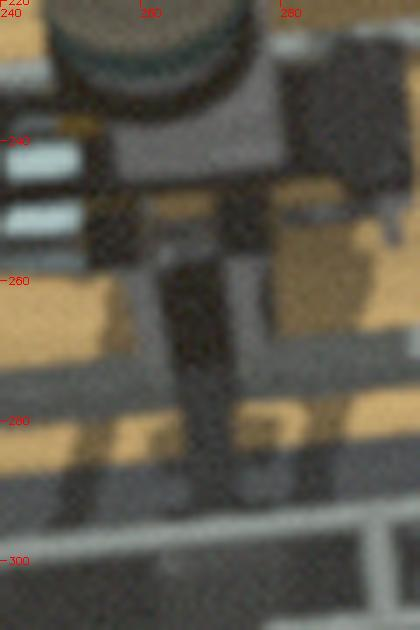

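Call:
move_arm([
  [0, 0.35, 0, 0, 0],
  [0, 0, 0.5, 0, 0],
  [0, 0, 0.3, 0, 0],
  [0, 0, 0, 0, 0],
])

```text
time: 26.0
ee_pos: [0.5846, -0.0265, 0.1692]
tcp_rot: [-0.0, 0.737, -0.676, 0.0]
ft_force: [-3.4, 0.5, 7.6]
opening: 0.0237
```

Call:
move_arm([
  [0, 0, 0.2, 0, 0],
  [0, 0, 0, 0, 0],
])

```text
time: 26.2
ee_pos: [0.5846, -0.0266, 0.1691]
tcp_rot: [-0.0, 0.737, -0.676, 0.001]
ft_force: [-6.3, 0.6, 17.7]
opening: 0.0238
```

Shifting made no difference: contact is at TCP z = 0.169 again. That's the fingertips (19 mm ahead of the TCP) touching the rail top at 0.150, so my grip was just low on the pad. The lips already straddle the rail by about 18 mm. I'll re-centre, lift off slightly and let it drop the last 7 mm.

Call:
move_arm([
  [0, 0, -0.5, 0, 0],
  [0, -0.35, 0, 0, 0],
  [0, 0, 0, 0, 0],
  [0, 0, 0, 0, 0],
])

```text
time: 26.6
ee_pos: [0.5881, -0.0262, 0.1695]
tcp_rot: [0.0, 0.737, -0.676, -0.001]
ft_force: [0.1, -0.5, -2.3]
opening: 0.0238
```

```bash
python3 -c "
from h import *
go(*rk(0,-.06,.171),.0858+np.pi/2)"
```

```text
t 26.6 spin 0.0 then cm dx,dy,dz [-0.07 -0.04 -0.15] yaw now -1.485 tilt [-0.0015  0.0002] q6 1.32 F [ 0.1 -0.5 -2.3] op 0.0238
```

Call:
move_arm([
  [0, 0, -0.1, 0, 0],
  [0, 0, 0, 0, 0.4],
  [0, 0, 0, 0, 0.4],
  [0, 0, 0, 0, 0.4],
  [0, 0, 0, 0, 0.4],
  [0, 0, 0, 0, 0.4],
  [0, 0, 0, 0, 0.4],
  [0, 0, 0, 0, 0.4],
])

```text
time: 27.4
ee_pos: [0.5884, -0.0263, 0.1715]
tcp_rot: [-0.0, 0.737, -0.676, 0.0]
ft_force: [-0.1, 0.2, -0.6]
opening: 0.0376
```

Call:
move_arm([
  [0, 0, -1, 0, 0.4],
  [0, 0, -2, 0, 0.4],
  [0, 0, -2, 0, 0.5],
  [0, 0, -2.5, 0, 0.5],
  [0, 0, -2.5, 0, 0.5],
  [0, 0, -2.5, 0, 0.5],
  [0, 0, -2.5, 0, 0.5],
  [0, 0, -2.5, 0, 1],
  [0, 0, 0, 0, 1],
])

```text
time: 28.3
ee_pos: [0.5899, -0.0264, 0.351]
tcp_rot: [-0.002, 0.737, -0.676, 0.004]
ft_force: [0.6, 0.2, -0.4]
opening: 0.0595
```

```bash
python3 -c "
from h import *
go(*rk(0,-.06,.171),.0858+np.pi/2)
snap('14'); crop('scene14','s14',220,200,440,340,3); crop('top14','t14',190,140,430,260,3)"
```

```text
t 28.3 spin 0.0 then cm dx,dy,dz [-0.11  0.14 18.  ] yaw now -1.485 tilt [ 0.0083 -0.0014] q6 1.32 F [ 0.6  0.2 -0.4] op 0.0595
```

View pics/s14.png

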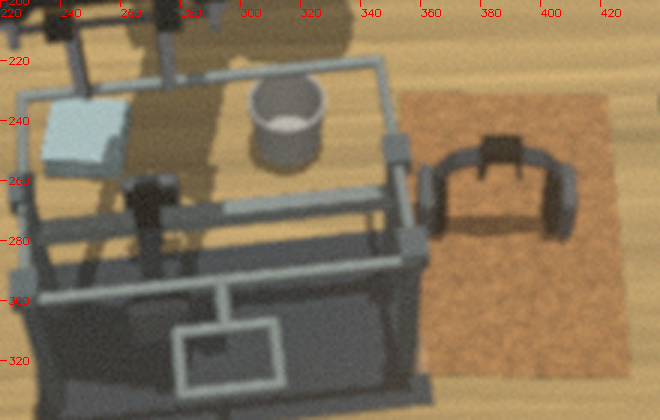

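View pics/t14.png

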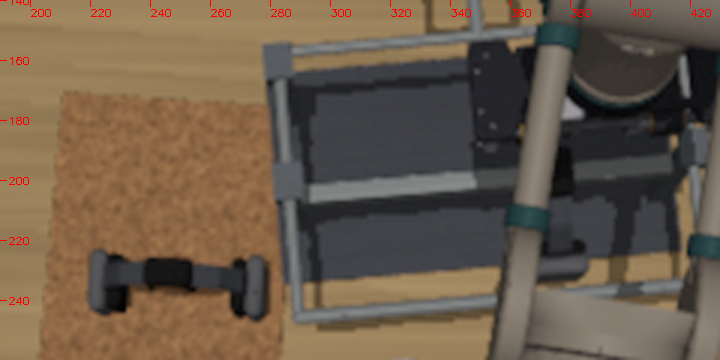

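Muff A hangs on the rail: pad at (268,264) in the scene view, near cup at (377,227) in the top view. Muff B hasn't moved; its pad is at (246,231) in the top view. Next is B, gripped higher on the pad.

Call:
move_arm([
  [0, 0, 0, -0.144, 1],
  [0, 0, 0, -0.144, 1],
  [0, 0, 0, -0.144, 1],
  [0, 0, 0, -0.144, 1],
  [0, 0, 0, -0.144, 1],
  [0, 0, 0, -0.144, 1],
  [0, 0, 0, -0.144, 1],
  [0, 0, 0, -0.144, 1],
  [0, 0, 0, -0.143, 1],
  [0, 0, 0, -0.143, 1],
  [0, 0, 0, 0, 1],
])

```text
time: 29.5
ee_pos: [0.5876, -0.0261, 0.3446]
tcp_rot: [-0.0, 1.0, -0.024, -0.002]
ft_force: [-0.8, -0.1, -0.6]
opening: 0.0941
```

```bash
python3 -c "
from h import *
go(.5055,.3034,.25,4.6653-np.pi/2)"
```

```text
t 29.5 spin -0.0 then cm dx,dy,dz [ -9.75 -32.53   9.46] yaw now -0.047 tilt [-0.0034  0.0004] q6 -0.12 F [-0.8 -0.1 -0.6] op 0.0941
```

Call:
move_arm([
  [-0.8, -2.7, 0, 0, 1],
  [-0.9, -3, 0, 0, 1],
  [-0.9, -3, 0, 0, 1],
  [-0.9, -3, 0, 0, 1],
  [-0.9, -3, 0, 0, 1],
  [-0.9, -3, 0, 0, 1],
  [-0.9, -3, 0, 0, 1],
  [-0.9, -3, 0, 0, 1],
  [-0.9, -3, 0, 0, 1],
  [-0.9, -3, 0, 0, 1],
  [-0.8, -2.8, 0, 0, 1],
  [0, 0, 0, 0, 1],
])

```text
time: 30.7
ee_pos: [0.5052, 0.3059, 0.345]
tcp_rot: [-0.0, 1.0, -0.023, -0.001]
ft_force: [0.4, 0.4, 0.1]
opening: 0.0942
```

Call:
move_arm([
  [0, 0, 2, 0, 1],
  [0, 0, 2.5, 0, 1],
  [0, 0, 2.5, 0, 1],
  [0, 0, 2.5, 0, 1],
  [0, 0, 0, 0, 1],
  [0, 0, 0, 0, 1],
])

```text
time: 31.3
ee_pos: [0.5068, 0.3022, 0.2512]
tcp_rot: [0.0, 1.0, -0.024, -0.0]
ft_force: [0.5, -0.9, -0.2]
opening: 0.0936
```

```bash
python3 -c "
from h import *
go(.5055,.3034,.126,4.6653-np.pi/2)
snap('15'); crop('scene15','s15',330,180,450,320,4)"
```

```text
t 31.3 spin -0.002 then cm dx,dy,dz [-0.13 -0.11 12.52] yaw now -0.049 tilt [-0.001 -0.001] q6 0.47 F [ 0.5 -0.9 -0.2] op 0.0936
```

View pics/s15.png

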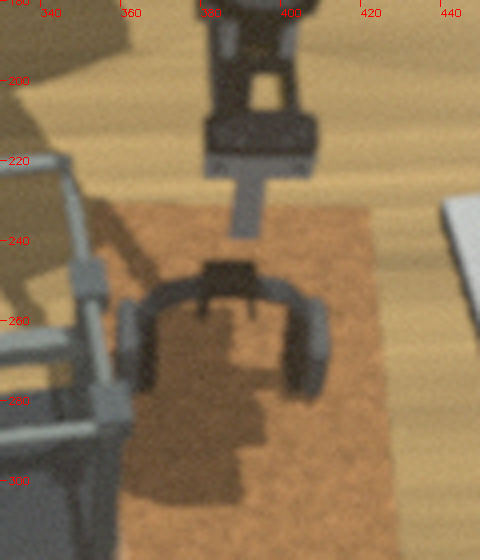

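B is unmoved, its pad at (387,248) in the scene view. Descending.

Call:
move_arm([
  [-0.1, -0.1, 3, 0, 1],
  [0, 0, 3, 0, 1],
  [0, 0, 3, 0, 1],
  [0, 0, 2.5, 0, 1],
  [0, 0, 1, 0, 1],
  [0, 0, 0, 0, 1],
  [0, 0, 0, 0, 0],
  [0, 0, 0, 0, 0],
  [0, 0, 0, 0, 0],
  [0, 0, 0, 0, 0],
  [0, 0, 0, 0, 0],
  [0, 0, 0, 0, 0],
])

```text
time: 32.6
ee_pos: [0.5058, 0.304, 0.1266]
tcp_rot: [-0.0, 1.0, -0.024, 0.0]
ft_force: [0.5, 0.2, 0.2]
opening: 0.0495
```

Call:
move_arm([
  [0, 0, 0, 0, 0],
  [0, 0, 0, 0, 0],
  [0, 0, 0, 0, 0],
  [0, 0, 0, 0, 0],
  [0, 0, 0, 0, 0],
])

```text
time: 33.1
ee_pos: [0.5059, 0.304, 0.1263]
tcp_rot: [0.0, 1.0, -0.024, 0.0]
ft_force: [-1.0, 0.1, 0.2]
opening: 0.0241
```

Call:
move_arm([
  [0, 0, -1, 0, 0],
  [0, 0, -2, 0, 0],
  [0, 0, -2.5, 0, 0],
  [0, 0, -2.5, 0, 0],
  [0, 0, -2.5, 0, 0],
  [0, 0, -2.5, 0, 0],
  [0, 0, -2.5, 0, 0],
  [0, 0, -2.5, 0, 0],
  [0, 0, -2.5, 0, 0],
  [0, 0, -2.5, 0, 0],
  [0, 0, 0, 0, 0],
  [0, 0, 0, 0, 0],
])

```text
time: 34.3
ee_pos: [0.5055, 0.3039, 0.3562]
tcp_rot: [0.0, 1.0, -0.023, -0.0]
ft_force: [0.0, -0.5, -2.1]
opening: 0.0236
```

```bash
python3 -c "
from h import *
go(*rk(0,.06,.36),.0858+np.pi/2)
snap('16'); crop('scene16','s16',320,110,460,320,3)"
```

```text
t 34.3 spin 1.438 then cm dx,dy,dz [21.53 -5.45 -0.38] yaw now -0.047 tilt [-0.0001 -0.0001] q6 0.47 F [ 0.  -0.5 -2.1] op 0.0236
```

View pics/s16.png

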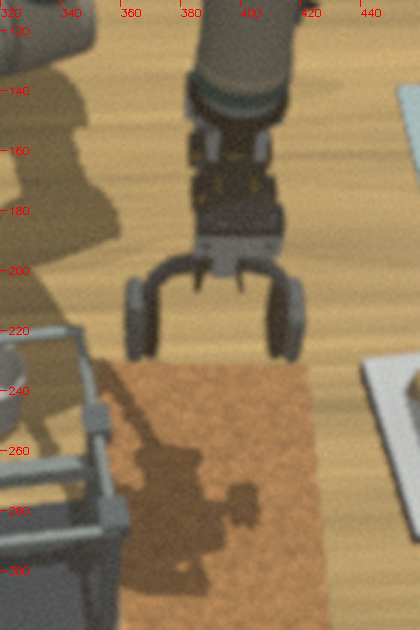

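Call:
move_arm([
  [0, 0, -0.5, 0.131, 0],
  [0, 0, 0, 0.131, 0],
  [0, 0, 0, 0.131, 0],
  [0, 0, 0, 0.131, 0],
  [0, 0, 0, 0.131, 0],
  [0, 0, 0, 0.131, 0],
  [0, 0, 0, 0.131, 0],
  [0, 0, 0, 0.131, 0],
  [0, 0, 0, 0.13, 0],
  [0, 0, 0, 0.13, 0],
  [0, 0, 0, 0.13, 0],
  [0, 0, 0, 0, 0],
])

```text
time: 35.6
ee_pos: [0.5052, 0.3037, 0.3596]
tcp_rot: [0.002, 0.737, -0.676, -0.001]
ft_force: [0.3, 1.2, -3.0]
opening: 0.0238
```

Call:
move_arm([
  [2, -0.5, 0, 0, 0],
  [3, -0.8, 0, 0, 0],
  [3, -0.8, 0, 0, 0],
  [3, -0.8, 0, 0, 0],
  [3, -0.8, 0, 0, 0],
  [3, -0.8, 0, 0, 0],
  [3, -0.7, 0, 0, 0],
  [1.5, -0.3, 0, 0, 0],
  [0, 0, 0, 0, 0],
  [0, 0, 0, 0, 0],
  [0, 0, 0, 0, 0],
])

```text
time: 36.7
ee_pos: [0.5785, 0.096, 0.3614]
tcp_rot: [-0.0, 0.737, -0.675, -0.0]
ft_force: [0.8, 0.2, -2.6]
opening: 0.0235
```

```bash
python3 -c "
from h import *
go(*rk(0,.06,.172),.0858+np.pi/2)"
```

```text
t 36.7 spin 0.002 then cm dx,dy,dz [ 0.19  0.05 18.94] yaw now -1.483 tilt [-0.0004  0.0009] q6 1.53 F [ 0.8  0.2 -2.6] op 0.0235
```

Call:
move_arm([
  [0.2, 0, 2, 0.002, 0],
  [0, 0, 2.5, 0, 0],
  [0, 0, 2.5, 0, 0],
  [0, 0, 2.5, 0, 0],
  [0, 0, 2.5, 0, 0],
  [0, 0, 1.5, 0, 0],
  [0, 0, 0, 0, 0],
  [0, 0, 0, 0, 0],
])

```text
time: 37.5
ee_pos: [0.5792, 0.0936, 0.2269]
tcp_rot: [-0.0, 0.737, -0.676, 0.0]
ft_force: [-0.6, -1.0, -1.1]
opening: 0.0235
```

```bash
python3 -c "
from h import *
go(*rk(0,.06,.172),.0858+np.pi/2)
snap('17'); crop('scene17','s17',210,180,390,340,4);crop('top17','t17',260,120,440,260,4)"
```

```text
t 37.5 spin -0.0 then cm dx,dy,dz [-0.05  0.1   5.49] yaw now -1.485 tilt [0.0005 0.0003] q6 1.53 F [-0.6 -1.  -1.1] op 0.0235
```

View pics/s17.png

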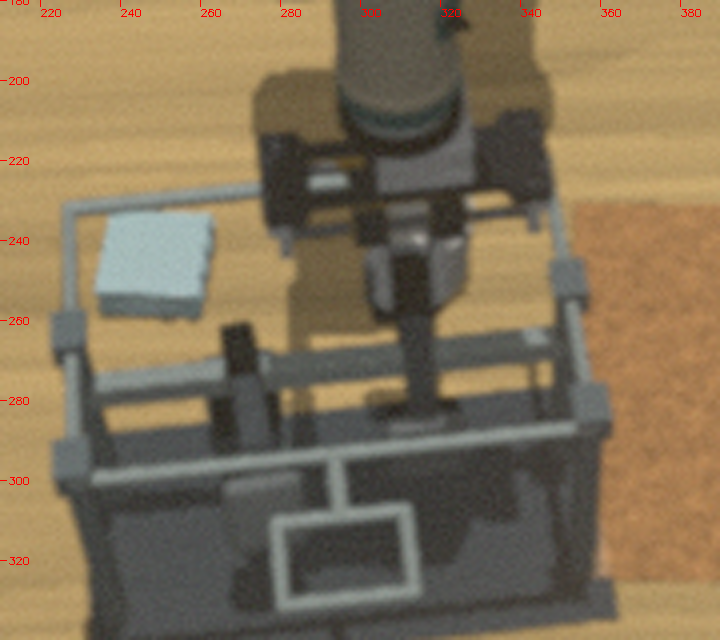

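View pics/t17.png

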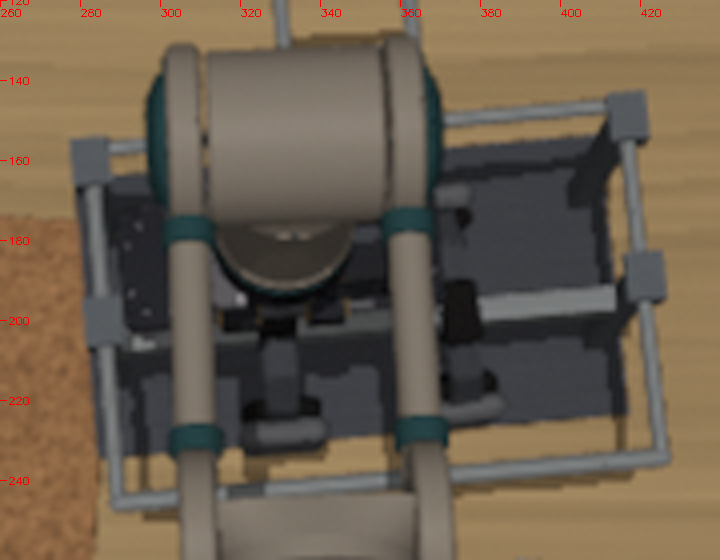

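Muff A is still hanging, its pad at (371,197) in the top view. B's cups, at (322,226) in the top view and (315,284) in the scene view, lie either side of the rail. Lowering.

Call:
move_arm([
  [0, 0.1, 1, 0, 0],
  [0, 0, 1, 0, 0],
  [0, 0, 1, 0, 0],
  [0, 0, 1, 0, 0],
  [0, 0, 1, 0, 0],
  [0, 0, 0, 0, 0],
  [0, 0, 0, 0, 0],
])

```text
time: 38.3
ee_pos: [0.5781, 0.0924, 0.1761]
tcp_rot: [0.0, 0.736, -0.677, -0.0]
ft_force: [0.2, 0.6, -2.5]
opening: 0.0238
```

Call:
move_arm([
  [0, 0, 0.2, 0, 0],
  [0, 0, 0, 0, 0],
])

```text
time: 38.5
ee_pos: [0.5784, 0.0924, 0.1747]
tcp_rot: [-0.0, 0.736, -0.677, 0.0]
ft_force: [-0.4, 0.5, -2.8]
opening: 0.0236
```

Call:
move_arm([
  [0, 0, 0.2, 0, 0],
  [0, 0, 0, 0, 0],
])

```text
time: 38.7
ee_pos: [0.5781, 0.0924, 0.1724]
tcp_rot: [0.0, 0.736, -0.677, 0.0]
ft_force: [-0.6, -0.2, -2.2]
opening: 0.024
```

Call:
move_arm([
  [0, 0, 0.1, 0, 0],
  [0, 0, 0, 0, 0],
])

```text
time: 38.9
ee_pos: [0.5781, 0.0924, 0.1714]
tcp_rot: [0.0, 0.736, -0.677, -0.0]
ft_force: [-0.0, 0.1, -2.0]
opening: 0.0239
```

Nearly on the rail, within about 1 mm. Release and rise.

Call:
move_arm([
  [0, 0, 0, 0, 0.4],
  [0, 0, 0, 0, 0.4],
  [0, 0, 0, 0, 0.4],
  [0, 0, 0, 0, 0.4],
  [0, 0, 0, 0, 0.4],
  [0, 0, 0, 0, 0.4],
  [0, 0, -1, 0, 0.4],
  [0, 0, -2, 0, 0.4],
  [0, 0, -2.5, 0, 0.4],
  [0, 0, -2.5, 0, 0.4],
  [0, 0, -2.5, 0, 0.4],
  [0, 0, -2.5, 0, 0.4],
])

```text
time: 40.1
ee_pos: [0.5781, 0.0925, 0.3034]
tcp_rot: [-0.0, 0.736, -0.677, 0.0]
ft_force: [-0.4, 0.6, -0.0]
opening: 0.0375
```

Call:
move_arm([
  [0, 0, -2.5, 0, 1],
  [0, 0, -1.5, 0, 1],
  [2, 0, 0, 0, 1],
  [3, 0, 0, 0, 1],
  [3, 0, 0, 0, 1],
  [3, 0, 0, 0, 1],
  [3, 0, 0, 0, 1],
  [3, 0, 0, 0, 1],
  [3, 0, 0, 0, 1],
  [3, 0, 0, 0, 1],
  [0, 0, 0, 0, 1],
  [0, 0, 0, 0, 1],
])

```text
time: 41.3
ee_pos: [0.5973, -0.1369, 0.3418]
tcp_rot: [-0.0, 0.736, -0.677, -0.0]
ft_force: [-0.9, 1.1, 0.4]
opening: 0.0938
```

```bash
python3 -c "
from h import *
go(.4913,-.3231,.343,.081+np.pi/2)
snap('18'); crop('scene18','s18',210,220,370,350,4);crop('top18','t18',260,120,440,260,4)"
```

```text
t 41.3 spin 0.002 then cm dx,dy,dz [17.7  12.07 -0.12] yaw now -1.488 tilt [0.0002 0.0007] q6 1.15 F [-0.9  1.1  0.4] op 0.0938
```

View pics/s18.png

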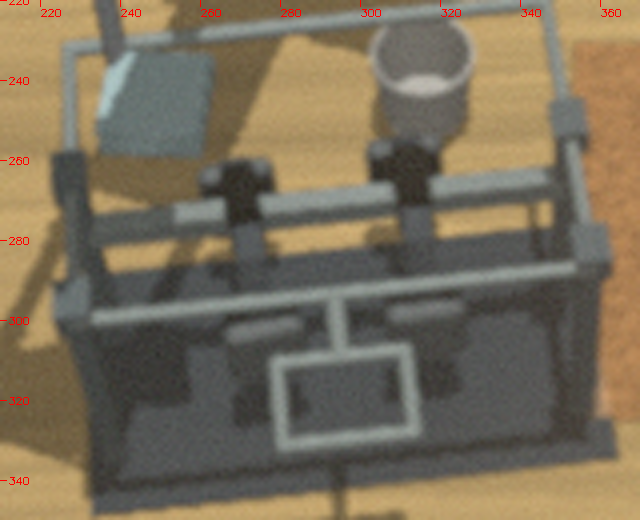

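View pics/t18.png

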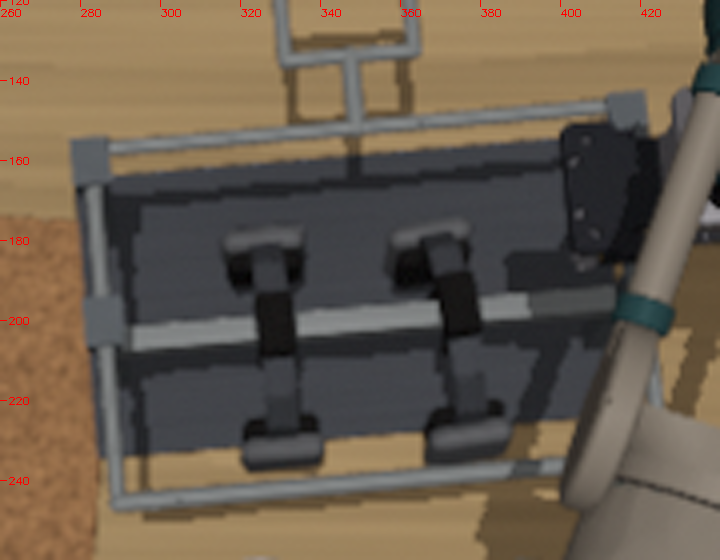

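View pics/top18.png

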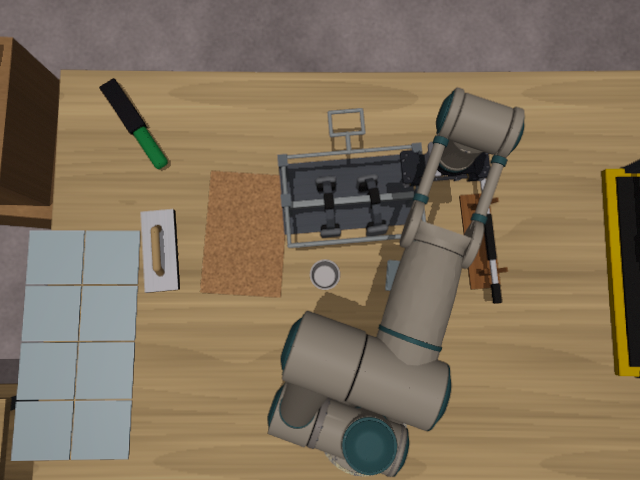

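Both ear defenders hang on the rail, pads at (329,200) and (374,197) in the top view, with a cup on each side. Muff A is slightly yawed but hanging. The mat is empty. Now the hook again.

Call:
move_arm([
  [2, 1.4, 0, 0.002, 1],
  [3, 2, 0, 0, 1],
  [3, 2, 0, 0, 1],
  [3, 2, 0, 0, 1],
  [3, 2, 0, 0, 1],
  [2, 1.5, 0, 0, 1],
  [1.7, 1.2, 0, 0, 1],
  [0, 0, 0, 0, 1],
  [0, 0, 0, 0, 1],
  [0, 0, 0, 0, 1],
])

```text
time: 42.4
ee_pos: [0.4921, -0.3215, 0.3417]
tcp_rot: [-0.0, 0.736, -0.677, 0.0]
ft_force: [0.2, -0.3, -0.1]
opening: 0.094
```

```bash
python3 -c "
from h import *
go(.4913,-.3231,.1,.081+np.pi/2)"
```

```text
t 42.4 spin 0.003 then cm dx,dy,dz [ 0.15  0.09 24.17] yaw now -1.487 tilt [0.0007 0.0005] q6 0.79 F [ 0.2 -0.3 -0.1] op 0.094
```

Call:
move_arm([
  [0.15, 0.1, 3, 0.003, 1],
  [0, 0, 3, 0, 1],
  [0, 0, 3, 0, 1],
  [0, 0, 3, 0, 1],
  [0, 0, 3, 0, 1],
  [0, 0, 3, 0, 1],
  [0, 0, 3, 0, 1],
  [0, 0, 2, 0, 1],
  [0, 0, 1.2, 0, 1],
  [0, 0, 0, 0, 1],
  [0, 0, 0, 0, 0],
  [0, 0, 0, 0, 0],
])

```text
time: 43.6
ee_pos: [0.4915, -0.3251, 0.1009]
tcp_rot: [-0.0, 0.735, -0.679, 0.001]
ft_force: [0.2, -0.0, 0.1]
opening: 0.0815
```

Call:
move_arm([
  [0, 0, 0, 0, 0],
  [0, 0, 0, 0, 0],
  [0, 0, 0, 0, 0],
  [0, 0, 0, 0, 0],
  [0, 0, 0, 0, 0],
  [0, 0, 0, 0, 0],
  [0, 0, 0, 0, 0],
  [0, 0, 0, 0, 0],
  [0, 0, 0, 0, 0],
  [0, 0, 0, 0, 0],
])

```text
time: 44.6
ee_pos: [0.4904, -0.3244, 0.0994]
tcp_rot: [-0.0, 0.734, -0.679, -0.0]
ft_force: [0.7, 0.8, 0.1]
opening: 0.0202
```

Call:
move_arm([
  [0, 0, -2, 0, 0],
  [0, 0, -3, 0, 0],
  [0, 0, -3, 0, 0],
  [0, 0, -3, 0, 0],
  [0, 0, -3, 0, 0],
  [0, 0, -3, 0, 0],
  [0, 0, -3, 0, 0],
  [0, 0, -3, 0, 0],
  [0, 0, -1.3, 0, 0],
  [0, 0, 0, 0, 0],
  [0, 0, 0, 0, 0],
])

```text
time: 45.7
ee_pos: [0.49, -0.3243, 0.3409]
tcp_rot: [0.0, 0.734, -0.679, -0.001]
ft_force: [-0.6, 0.1, -2.7]
opening: 0.0196
```

```bash
python3 -c "
from h import *
go(*rk(-.102,0,.343),.0858+np.pi/2)
snap('19'); crop('top19','t1',420,60,560,320,2); crop('scene19','s1',120,150,260,410,2)
a=cv2.imread('pics/t1.png');b=cv2.imread('pics/s1.png');cv2.imwrite('pics/ts19.png',np.hstack([a,b]))"
```

```text
t 45.7 spin -0.007 then cm dx,dy,dz [-34.93  -2.17  -0.21] yaw now -1.492 tilt [-0.002   0.0015] q6 0.79 F [-0.6  0.1 -2.7] op 0.0196
```

View pics/ts19.png

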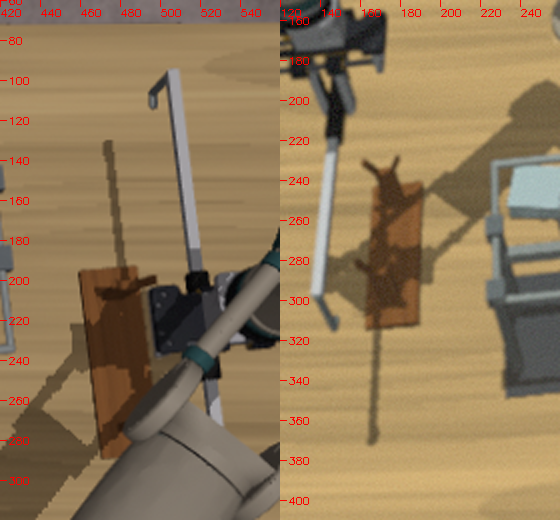

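Call:
move_arm([
  [-2, -0.1, 0, -0.007, 0],
  [-3, -0.2, 0, 0, 0],
  [-3, -0.2, 0, 0, 0],
  [-3, -0.2, 0, 0, 0],
  [-3, -0.2, 0, 0, 0],
  [-3, -0.2, 0, 0, 0],
  [-3, -0.2, 0, 0, 0],
  [-3, -0.2, 0, 0, 0],
  [-3, -0.2, 0, 0, 0],
  [-3, -0.2, 0, 0, 0],
  [-3, 0, 0, 0, 0],
  [-2.9, 0, 0, 0, 0],
])

```text
time: 47.0
ee_pos: [0.478, 0.0271, 0.3416]
tcp_rot: [0.0, 0.737, -0.676, -0.001]
ft_force: [-0.2, -0.5, -1.8]
opening: 0.0197
```

Call:
move_arm([
  [0, 0, 0, 0, 0],
  [0, 0, 0, 0, 0],
])

```text
time: 47.2
ee_pos: [0.4786, 0.0257, 0.3419]
tcp_rot: [0.001, 0.738, -0.675, -0.0]
ft_force: [-0.4, -0.7, -2.3]
opening: 0.02
```

```bash
python3 -c "
from h import *
go(*rk(-.105,0,.343),.0858+np.pi/2)
snap('20'); crop('top20','t1',270,40,430,240,2); crop('scene20','s1',220,200,380,400,2)
a=cv2.imread('pics/t1.png');b=cv2.imread('pics/s1.png');cv2.imwrite('pics/ts20.png',np.hstack([a,b]))"
```

```text
t 47.2 spin 0.002 then cm dx,dy,dz [ 0.04 -0.01 -0.11] yaw now -1.483 tilt [-0.0012 -0.0003] q6 1.39 F [-0.4 -0.7 -2.3] op 0.02
```

View pics/ts20.png

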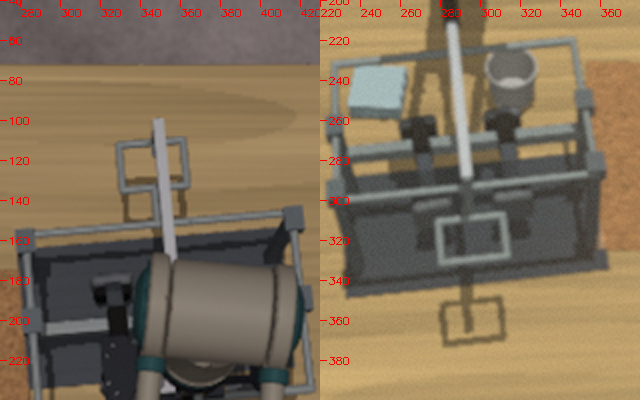

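The foot's shadow falls inside the eye's shadow, so the leg is over the window. Lowering.

Call:
move_arm([
  [0, 0, 2, 0, 0],
  [0, 0, 2.5, 0, 0],
  [0, 0, 2, 0, 0],
  [0, 0, 1.5, 0, 0],
  [0, 0, 1.2, 0, 0],
  [0, 0, 1, 0, 0],
  [0, 0, 0, 0, 0],
  [0, 0, 0, 0, 0],
])

```text
time: 48.1
ee_pos: [0.48, 0.0245, 0.2407]
tcp_rot: [-0.0, 0.737, -0.676, 0.0]
ft_force: [0.7, -0.7, -3.1]
opening: 0.02
```

```bash
python3 -c "
from h import *
go(*rk(-.105,0,.24),.0858+np.pi/2)
snap('21'); crop('top21','t1',310,90,390,170,4); crop('scene21','s1',250,270,330,350,4)
a=cv2.imread('pics/t1.png');b=cv2.imread('pics/s1.png');cv2.imwrite('pics/ts21.png',np.hstack([a,b]))"
```

```text
t 48.1 spin -0.0 then cm dx,dy,dz [-0.09  0.12  0.07] yaw now -1.485 tilt [ 0.0006 -0.0002] q6 1.39 F [ 0.7 -0.7 -3.1] op 0.02
```

View pics/ts21.png

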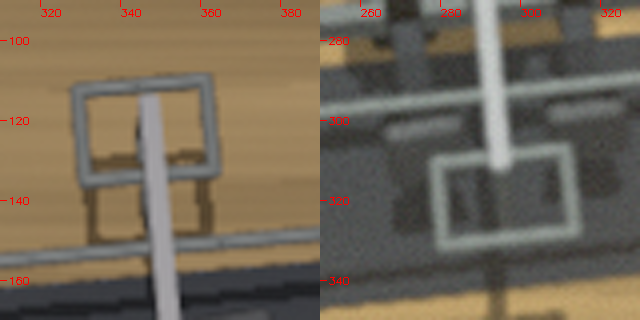

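The leg is in the window. Pushing home.

Call:
move_arm([
  [0, -1, 0, 0, 0],
  [0, -1, 0, 0, 0],
  [0, -1, 0, 0, 0],
  [0, -1, 0, 0, 0],
  [0, -1, 0, 0, 0],
  [0, -1, 0, 0, 0],
  [0, -1, 0, 0, 0],
  [0, -1, 0, 0, 0],
  [0, 0, 0, 0, 0],
])

```text
time: 49.1
ee_pos: [0.5618, 0.0316, 0.2402]
tcp_rot: [-0.001, 0.737, -0.676, 0.001]
ft_force: [0.3, 0.1, -2.3]
opening: 0.0199
```

```bash
python3 -c "
from h import *
go(*rk(.021,0,.24),.0858+np.pi/2)
snap('22'); crop('top22','t1',260,60,440,260,3); crop('scene22','s22',210,220,370,390,4)"
```

```text
t 49.1 spin 0.0 then cm dx,dy,dz [-0.08 -4.27  0.02] yaw now -1.485 tilt [0.0026 0.0001] q6 1.42 F [ 0.3  0.1 -2.3] op 0.0199
```

View pics/s22.png

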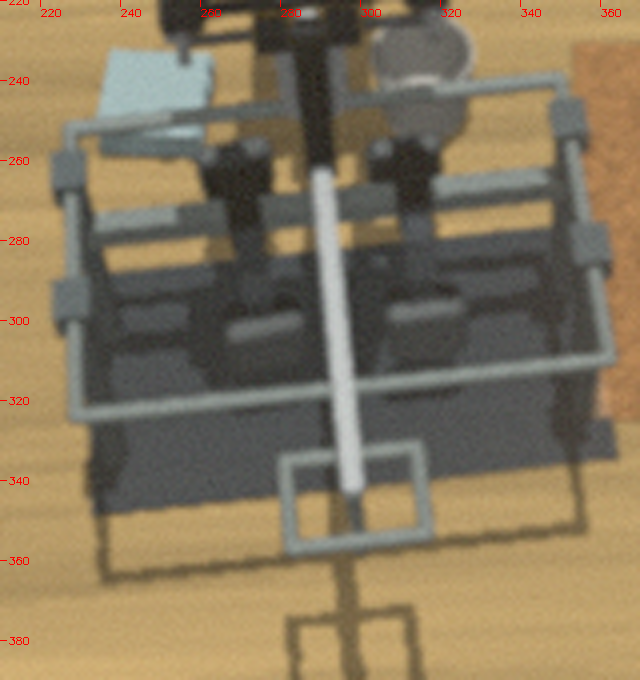

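The bolt is following and the muffs are undisturbed. Continuing.

Call:
move_arm([
  [0, -1, 0, 0, 0],
  [0, -1, 0, 0, 0],
  [0, -1, 0, 0, 0],
  [0, -0.5, 0, 0, 0],
  [0, 0, 0, 0, 0],
])

```text
time: 49.7
ee_pos: [0.5957, 0.0346, 0.2401]
tcp_rot: [-0.001, 0.737, -0.676, 0.0]
ft_force: [-0.4, -0.2, -2.6]
opening: 0.0195
```

Call:
move_arm([
  [0, -0.3, 0, 0, 0],
  [0, -0.3, 0, 0, 0],
  [0, 0, 0, 0, 0],
])

```text
time: 50.0
ee_pos: [0.6005, 0.0351, 0.2405]
tcp_rot: [-0.0, 0.737, -0.676, 0.0]
ft_force: [-1.8, 0.1, -1.4]
opening: 0.0201
```

Call:
move_arm([
  [0, -0.2, 0, 0, 0],
  [0, -0.2, 0, 0, 0],
  [0, 0, 0, 0, 0],
])

```text
time: 50.3
ee_pos: [0.6037, 0.0354, 0.2404]
tcp_rot: [0.0, 0.737, -0.676, -0.0]
ft_force: [-4.7, -0.4, -0.3]
opening: 0.0199
```

Call:
move_arm([
  [0, -0.2, 0, 0, 0],
  [0, -0.1, 0, 0, 0],
  [0, 0, 0, 0, 0],
])

```text
time: 50.6
ee_pos: [0.6039, 0.0355, 0.2401]
tcp_rot: [0.003, 0.737, -0.676, -0.002]
ft_force: [-10.2, -1.1, 0.6]
opening: 0.0195
```

Call:
move_arm([
  [0, -0.2, 0, 0, 0],
  [0, 0, 0, 0, 0],
])

```text
time: 50.8
ee_pos: [0.6041, 0.0356, 0.2397]
tcp_rot: [0.004, 0.737, -0.676, -0.004]
ft_force: [-12.3, -0.8, 0.7]
opening: 0.0197
```

Call:
move_arm([
  [0, -0.2, 0, 0, 0],
  [0, 0, 0, 0, 0],
])

```text
time: 51.0
ee_pos: [0.6044, 0.0357, 0.2393]
tcp_rot: [0.005, 0.737, -0.676, -0.005]
ft_force: [-16.1, -2.1, 1.7]
opening: 0.0199
```

It's at the stop: 16 N with no further travel, TCP x = 0.604 as predicted. I'll back off into the window and check the joint.

Call:
move_arm([
  [0, 0.6, 0, 0, 0],
  [0, 0.6, 0, 0, 0],
  [0, 0.6, 0, 0, 0],
  [0, 0.4, 0, 0, 0],
  [0, 0, 0, 0, 0],
  [0, 0, 0, 0, 0],
])

```text
time: 51.6
ee_pos: [0.5897, 0.0341, 0.2407]
tcp_rot: [-0.0, 0.737, -0.676, 0.001]
ft_force: [-0.0, 0.0, -2.6]
opening: 0.0193
```

```bash
python3 -c "
from h import *
go(*rk(.005,0,.24),.0858+np.pi/2)
snap('23'); crop('top23','t23',265,60,435,220,4); crop('scene23','s23',210,220,370,390,4)"
```

```text
t 51.6 spin -0.0 then cm dx,dy,dz [-0.07  0.14  0.07] yaw now -1.485 tilt [ 0.0014 -0.0001] q6 1.43 F [-0.   0.  -2.6] op 0.0193
```

View pics/s23.png

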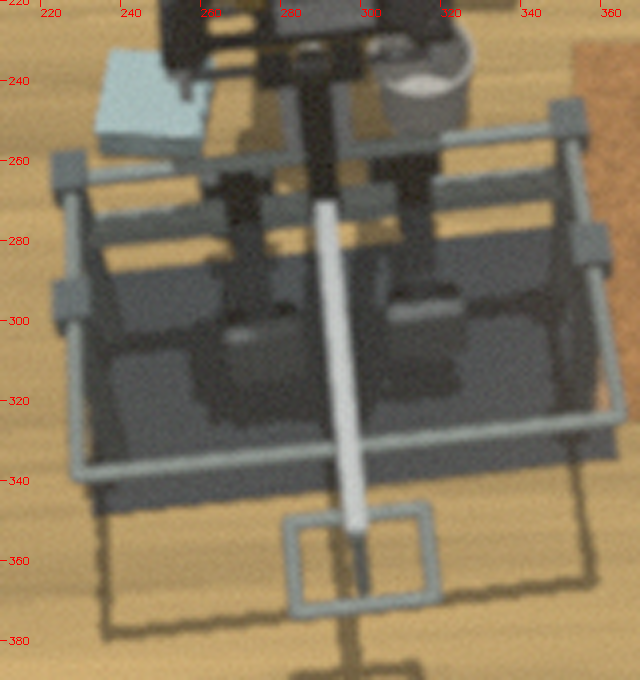

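View pics/t23.png

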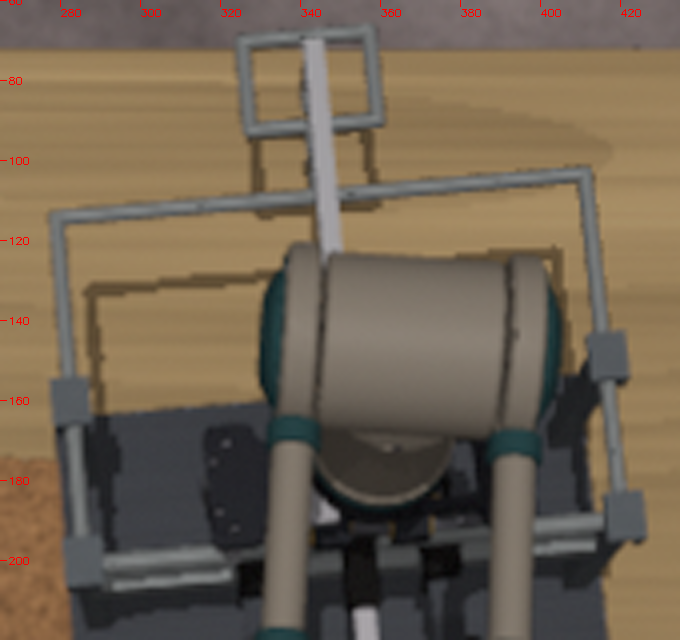

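```bash
python3 -c "
from joint import *
o=[('scene',4,281.7,349.5),('scene',5,317,346.7),('scene',2,318.7,369.2),('scene',3,284.2,373),('scene',0,365,323.7),('scene',1,229.5,338.2),('top',2,325.7,70),('top',3,357.7,67.7),('top',4,359.2,90.5),('top',5,327.5,92.7),('top',0,279.2,114.2),('top',1,411.7,103.7)]
print(joint([(c,i,u-.4,v-.4) for c,i,u,v in o]))"
```

```text
(array([0.00048242]), array([ 0.6,  0.8, -1.1, -0. , -0.2, -0.3, -0.1, -0.3,  0. ,  0.3, -0.1,
        0.3, -0.1,  0.5, -0.4,  0.2,  0.2, -0.4,  0. ,  0.1, -0.2,  0.3,
       -0.5,  0. ]))
```

The joint is at 0.0005, i.e. home. Raise the hook and return it to the rest.

Call:
move_arm([
  [0, 0.1, -1, 0, 0],
  [0, 0, -2, 0, 0],
  [0, 0, -2.5, 0, 0],
  [0, 0, -2.5, 0, 0],
  [0, 0, -2.2, 0, 0],
  [0, 0, 0, 0, 0],
  [0, 0, 0, 0, 0],
])

```text
time: 52.4
ee_pos: [0.5883, 0.0341, 0.3426]
tcp_rot: [-0.0, 0.737, -0.676, 0.0]
ft_force: [-0.4, -0.2, -3.5]
opening: 0.0197
```

```bash
python3 -c "
from h import *
go(.491,-.324,.343,.081+np.pi/2)"
```

```text
t 52.4 spin 0.005 then cm dx,dy,dz [34.9  12.59 -0.04] yaw now -1.485 tilt [ 0.0007 -0.0001] q6 1.42 F [-0.4 -0.2 -3.5] op 0.0197
```

Call:
move_arm([
  [2, 0.6, 0, 0.005, 0],
  [3, 1, 0, 0, 0],
  [3, 1, 0, 0, 0],
  [3, 1.1, 0, 0, 0],
  [3, 1.1, 0, 0, 0],
  [3, 1.1, 0, 0, 0],
  [3, 1.1, 0, 0, 0],
  [3, 1.1, 0, 0, 0],
  [3, 1.1, 0, 0, 0],
  [3, 1.1, 0, 0, 0],
  [3, 1.1, 0, 0, 0],
  [2.9, 1.2, 0, 0, 0],
])

```text
time: 53.6
ee_pos: [0.4899, -0.3248, 0.3404]
tcp_rot: [0.0, 0.735, -0.678, -0.002]
ft_force: [0.8, -0.5, -2.2]
opening: 0.0199
```

Call:
move_arm([
  [0, 0, 0, 0, 0],
  [0, 0, 0, 0, 0],
  [0, 0, 0, 0, 0],
])

```text
time: 53.9
ee_pos: [0.4908, -0.323, 0.3415]
tcp_rot: [-0.0, 0.735, -0.678, -0.001]
ft_force: [0.0, 0.9, -2.1]
opening: 0.0201
```

```bash
python3 -c "
from h import *
go(.491,-.324,.1,.081+np.pi/2)"
```

```text
t 53.9 spin 0.0 then cm dx,dy,dz [ 1.000e-01 -1.000e-02  2.415e+01] yaw now -1.489 tilt [-0.0011  0.0018] q6 0.79 F [ 0.   0.9 -2.1] op 0.0201
```

Call:
move_arm([
  [0.05, 0, 3, 0, 0],
  [0, 0, 3, 0, 0],
  [0, 0, 3, 0, 0],
  [0, 0, 3, 0, 0],
  [0, 0, 3, 0, 0],
  [0, 0, 3, 0, 0],
  [0, 0, 2, 0, 0],
  [0, 0, 1.5, 0, 0],
  [0, 0, 1, 0, 0],
  [0, 0, 0.9, 0, 0],
  [0, 0, 0, 0, 0],
  [0, 0, 0, 0, 0],
])

```text
time: 55.1
ee_pos: [0.4914, -0.3245, 0.109]
tcp_rot: [-0.0, 0.735, -0.678, 0.0]
ft_force: [-0.1, -0.1, -2.0]
opening: 0.0197
```

```bash
python3 -c "
from h import *
go(.491,-.324,.1,.081+np.pi/2)"
```

```text
t 55.1 spin 0.0 then cm dx,dy,dz [-0.05  0.03  0.9 ] yaw now -1.49 tilt [ 0.0008 -0.0006] q6 0.79 F [-0.1 -0.1 -2. ] op 0.0197
```

Call:
move_arm([
  [0, 0, 0.4, 0, 0],
  [0, 0, 0.4, 0, 0],
  [0, 0, 0, 0, 0],
  [0, 0, 0, 0, 0],
])

```text
time: 55.5
ee_pos: [0.491, -0.3246, 0.1006]
tcp_rot: [0.0, 0.735, -0.678, 0.0]
ft_force: [0.1, 0.3, -2.0]
opening: 0.0201
```

Call:
move_arm([
  [0, 0, 0, 0, 1],
  [0, 0, 0, 0, 1],
  [0, 0, 0, 0, 1],
  [0, 0, 0, 0, 1],
  [0, 0, 0, 0, 1],
  [0, 0, 0, 0, 1],
  [0, 0, 0, 0, 1],
  [0, 0, 0, 0, 1],
  [0, 0, -1, 0, 1],
  [0, 0, -2, 0, 1],
  [0, 0, -3, 0, 1],
  [0, 0, -3, 0, 1],
])

```text
time: 56.7
ee_pos: [0.4908, -0.3244, 0.1919]
tcp_rot: [0.0, 0.735, -0.678, -0.0]
ft_force: [0.3, -0.3, -0.6]
opening: 0.0941
```

Call:
move_arm([
  [0, 0, -3, 0, 1],
  [0, 0, -3, 0, 1],
  [0, 0, -3, 0, 1],
  [0, 0, -3, 0, 1],
  [0, 2, 0, 0, 1],
  [0, 3, 0, 0, 1],
  [0, 3, 0, 0, 1],
  [0, 3, 0, 0, 1],
  [0, 3, 0, 0, 1],
  [0, 3, 0, 0, 1],
  [0, 0, 0, 0, 1],
  [0, 0, 0, 0, 1],
])

```text
time: 57.9
ee_pos: [0.3215, -0.3383, 0.3114]
tcp_rot: [-0.0, 0.735, -0.678, 0.001]
ft_force: [0.0, 0.6, 0.4]
opening: 0.0941
```

```bash
python3 -c "
from h import *
go(.491,-.324,.1,.081+np.pi/2)
snap('24'); crop('top24','t24',270,60,510,310,2); crop('scene24','s24',140,200,370,390,3)"
```

```text
t 57.9 spin -0.001 then cm dx,dy,dz [ -0.06 -17.01  21.14] yaw now -1.491 tilt [ 0.0017 -0.0013] q6 0.53 F [0.  0.6 0.4] op 0.0941
```

View pics/s24.png

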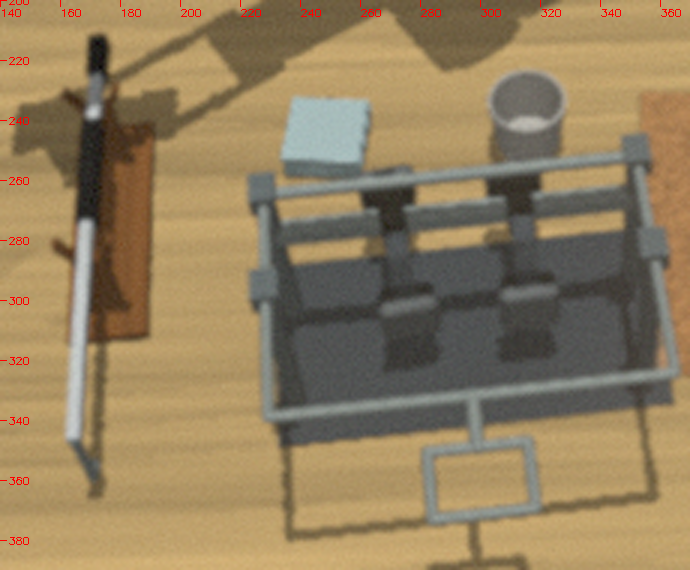

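View pics/top24.png

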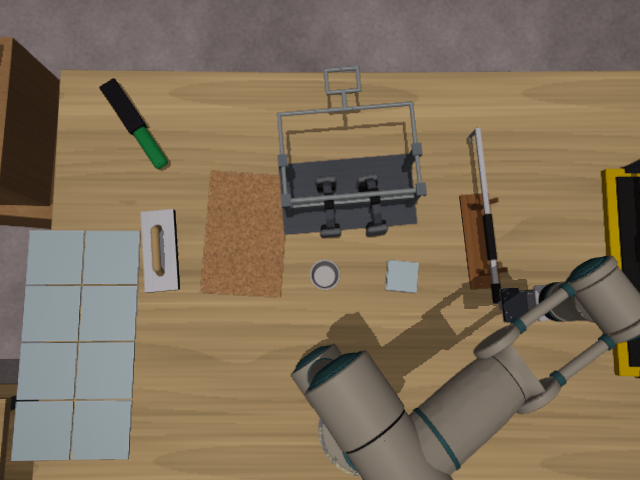

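All is in place. The hook's tip is at (165,346) and its pommel at (172,212) in the scene view, as at the start. The keeper bar lies over the two hung muffs, and the tub, tiles and float haven't moved. Handing in.

```bash
python3 -c "
from station import *
print(sign_off())"
```

```text
the job is handed in; nothing more can be done
None
```

The job is done and handed in at about 58 s. I drew the bolt fully open with the hook, hung both ear defenders (the only two there) on the rail, pushed the bolt home and laid the hook back in its rest. I also put the hook in its rest while hanging them, to free the gripper.

**Last checks:**
- **Bolt:** it began already about 16 mm drawn. The pictures put it at 0.111 m when drawn and 0.0005 m when home. At each end it came up against its stop at 13–16 N, within 1 mm of where I predicted.
- **Ear defenders:** each hangs with one cup on each side of the rail, under the keeper bar.
- **Hook and the rest:** the hook lies in its rest as at the start. The tub, tiles and float look unmoved, and the robot is clear of everything.

**What went less well:**
- **First ear defender:** I gripped it too low, so the fingertips pressed on the rail (about 22 N on the wrist, twice). I first misread this as the ear defender being off-centre. It was then let down about 7 mm onto the rail and hangs turned by a few degrees.
- **Second ear defender:** I gripped it higher and it went on without contact.

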